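# Load the chocolate chopper

### The job

Get the chopper ready to chop chocolate: set the bowl on its drive base and turn it, pressing lightly, until its foot drops fully home into the drive coupling, then pour the chunks from the scoop into the bowl and add every chunk that lies loose on the worktop. Stand the emptied scoop back upright on the worktop, and last of all put the lid on the bowl, turning it until its tabs drop into the notches of the rim. Leave the yoghurt pot, the garlic and the spice jar where they are.

Things in the scene. Friction and masses are not known exactly. Their poses are not given: they have to be found in the camera images.
- base_front (a point): the chopper's drive base, fixed: a low light-grey round body 124 mm across, 36 mm high, with a black dial (look only) on its -x side. Point on the dial, 18 mm up. On the base stand four square black blocks, 28 mm a side and 16 mm high: the drive coupling, fixed too. Between them lies a cross of two slots 14 mm wide, 16 mm deep, open at the ends
- coupling_top (a point): centre of the coupling's cross slot at the level of the block tops, 52.5 mm above the worktop; z up. Its x and y are the grey body's, NOT the slots': the motor stopped anywhere, so the cross is turned about z by an unknown angle (to be seen from above or felt; it repeats every quarter turn)
- bowl_post (a point): loose blue round bowl, 113 mm outside, 105 mm inside, 160 g, with a white round post 24 mm thick in its middle: grip this post from above, fingers opened under 60 mm to fit inside. Point on the post's axis 51 mm above the foot's underside; z up. Above that underside: floor 17 mm, post straight to 58, its round top 70, rim 76 mm
- bowl_foot (a point): underside of the bowl's black cross-shaped foot, on its axis; bowl's axes. Two crossing bars along the bowl's x and y, 66 mm long, 11 mm wide, 12 mm high (lowest 3 mm: 62 by 8 mm): 1.5 mm play a side in the slots. On the block tops this point is level with coupling_top; when the cross matches the bowl drops and it is 12 mm lower
- bowl_rim (a point): centre of the bowl's mouth at rim level, 76 mm above the underside of the foot; same axes as the bowl. The rim has four notches 21 mm wide and 12 mm deep, at the bowl's +x, +y, -x and -y
- lid_knob (a point): loose lid, 80 g: white disc 116 mm across, 5 mm thick, round blue knob 22 mm thick and 26 mm high on top, four tabs 15 mm wide, 8 mm high under its edge at its +x, +y, -x, -y. Point on the knob's axis 27 mm above the tabs' underside (knob spans 13 to 39); z up. 27 mm above bowl_rim with tabs on the rim, 19 mm with tabs in the notches; any quarter turn fits
- scoop_handle (a point): middle of the black handle bar of an aluminium scoop (120 g): bar 72 mm long (x), 16 wide (y), 18 high, 17 mm clear of the worktop; point 26 mm above the scoop's underside. Scoop's +x points from handle to mouth, z up. Ahead of the point: back wall at 32 mm, flat floor to 106 mm, then floor rising 30 degrees to the mouth. Walls 34 mm high, 57 mm wide outside
- scoop_mouth (a point): middle of the scoop's pouring lip, 151 mm ahead of scoop_handle and 4 mm higher; same axes. Four to six chunks lie in the scoop; they slide out over this lip when it is tipped mouth-down by about 75 degrees
- yoghurt: yoghurt pot, 72 mm across, 71 mm high, loose; origin under its centre; leave alone
- garlic: garlic bulb, 60 mm across and 59 mm high, loose; origin under its centre; leave alone
- spice: spice jar with a dark cap, 44 mm across, 105 mm high, loose; origin under its centre; leave alone
- chunk0_mid (a point): a dark brown chunk of chocolate (one segment of a thick bar), 22 x 20 x 14 mm (x, y, z) with bevelled upper edges, 14 g; point at its centre; at first in the scoop, or absent
- chunk1_mid (a point): a dark brown chunk of chocolate (one segment of a thick bar), 22 x 20 x 14 mm (x, y, z) with bevelled upper edges, 14 g; point at its centre; at first in the scoop, or absent
- chunk2_mid (a point): a dark brown chunk of chocolate (one segment of a thick bar), 22 x 20 x 14 mm (x, y, z) with bevelled upper edges, 14 g; point at its centre; at first in the scoop, or absent
- chunk3_mid (a point): a dark brown chunk of chocolate (one segment of a thick bar), 22 x 20 x 14 mm (x, y, z) with bevelled upper edges, 14 g; point at its centre; at first in the scoop, or absent
- chunk4_mid (a point): a dark brown chunk of chocolate (one segment of a thick bar), 22 x 20 x 14 mm (x, y, z) with bevelled upper edges, 14 g; point at its centre; at first in the scoop, or absent
- chunk5_mid (a point): a dark brown chunk of chocolate (one segment of a thick bar), 22 x 20 x 14 mm (x, y, z) with bevelled upper edges, 14 g; point at its centre; at first in the scoop, or absent
- stray0_mid (a point): a dark brown chunk of chocolate (one segment of a thick bar), 22 x 20 x 14 mm (x, y, z) with bevelled upper edges, 14 g; point at its centre; at first lying on the worktop, or absent
- stray1_mid (a point): a dark brown chunk of chocolate (one segment of a thick bar), 22 x 20 x 14 mm (x, y, z) with bevelled upper edges, 14 g; point at its centre; at first lying on the worktop, or absent
- stray2_mid (a point): a dark brown chunk of chocolate (one segment of a thick bar), 22 x 20 x 14 mm (x, y, z) with bevelled upper edges, 14 g; point at its centre; at first lying on the worktop, or absent

How it is judged (in metres and radians):
On the way, in this order (a step that is already met when the one before it is completed fails the run):
1. the bowl's foot has dropped fully home into the drive coupling (z of bowl_post in the frame of coupling_top below 0.042 m and horizontal distance between bowl_post and coupling_top below 0.006 m and angle between bowl_post's own z axis and vertical below 0.06 rad), for 0.2 s.
2. the scoop is tipped over the seated bowl (all of step 1 and angle between scoop_handle's own z axis and vertical above 0.8 rad and horizontal distance between scoop_mouth and bowl_rim below 0.08 m and z of scoop_mouth in the frame of bowl_rim above -0.02 m), for 0.1 s.
3. every chunk is inside the bowl and the scoop stands upright on the worktop again (all of step 1 and horizontal distance between each of chunk0_mid, chunk1_mid, chunk2_mid, chunk3_mid, chunk4_mid, chunk5_mid, stray0_mid, stray1_mid, stray2_mid and bowl_rim below 0.053 m and z of chunk0_mid in the frame of bowl_rim between -0.066 and 0 m and z of chunk1_mid in the frame of bowl_rim between -0.066 and 0 m and z of chunk2_mid in the frame of bowl_rim between -0.066 and 0 m and z of chunk3_mid in the frame of bowl_rim between -0.066 and 0 m and z of chunk4_mid in the frame of bowl_rim between -0.066 and 0 m and z of chunk5_mid in the frame of bowl_rim between -0.066 and 0 m and z of stray0_mid in the frame of bowl_rim between -0.066 and 0 m and z of stray1_mid in the frame of bowl_rim between -0.066 and 0 m and z of stray2_mid in the frame of bowl_rim between -0.066 and 0 m and angle between scoop_handle's own z axis and vertical below 0.12 rad and height (world z) of scoop_handle below 0.035 m), for 0.2 s.
4. the lid's tabs have dropped into the notches of the rim (all of step 1 and z of lid_knob in the frame of bowl_rim between 0.015 and 0.0215 m and horizontal distance between lid_knob and bowl_rim below 0.007 m and angle between the z axis of lid_knob and the z axis of bowl_rim, either way round below 0.06 rad), for 0.2 s.
At the end, for the whole second after the job is handed in: Bowl home in the coupling (within 3 mm of fully down, 6 mm of centre, 0.06 rad of upright), every chunk inside it below the rim, lid on with its tabs in the notches (within 2.5 mm of down, 7 mm of centre, level), scoop standing upright on the worktop (all of step 4 and horizontal distance between each of chunk0_mid, chunk1_mid, chunk2_mid, chunk3_mid, chunk4_mid, chunk5_mid, stray0_mid, stray1_mid, stray2_mid and bowl_rim below 0.053 m and z of chunk0_mid in the frame of bowl_rim between -0.066 and 0 m and z of chunk1_mid in the frame of bowl_rim between -0.066 and 0 m and z of chunk2_mid in the frame of bowl_rim between -0.066 and 0 m and z of chunk3_mid in the frame of bowl_rim between -0.066 and 0 m and z of chunk4_mid in the frame of bowl_rim between -0.066 and 0 m and z of chunk5_mid in the frame of bowl_rim between -0.066 and 0 m and z of stray0_mid in the frame of bowl_rim between -0.066 and 0 m and z of stray1_mid in the frame of bowl_rim between -0.066 and 0 m and z of stray2_mid in the frame of bowl_rim between -0.066 and 0 m and angle between scoop_handle's own z axis and vertical below 0.12 rad and height (world z) of scoop_handle below 0.035 m); the robot touches nothing.
It fails at once if the yoghurt pot was moved more than 3 cm (distance of yoghurt from where it was at the start of the episode above 0.03 m).
It fails at once if the garlic bulb was moved more than 3 cm (distance of garlic from where it was at the start of the episode above 0.03 m).
It fails at once if the spice jar with the dark cap was moved more than 3 cm (distance of spice from where it was at the start of the episode above 0.03 m).
Of chunk0, chunk1, chunk2, chunk3, chunk4, chunk5 only 4 to 6 are there at a start; the rules pass over those that are not, and their reading is None.
Of stray0, stray1, stray2 only 2 to 3 are there at a start; the rules pass over those that are not, and their reading is None.
At some moment in a run one of lid, scoop may be knocked a few centimetres aside while the robot is not near it.
It also fails if it takes over 210 s, if anything falls off the work surface, if the arm or the gripper's body presses on something with over 40 N, if the wrist force passes 120 N, or if a joint passes its speed limit or range.

### The arm

A 7-joint arm with a two-finger parallel gripper is mounted at the origin on the work surface; the furniture and walls round the work are solid. World frame = base frame: x ahead of the robot, y to its left, z up, the work surface at z = 0. Lengths are in m, angles in degrees, forces in N, time in s.
With the tool pointing down it reaches from about 0.425 to 0.875 m from the base axis. Payload 9.9 kg.
Tool frame: the origin (TCP) lies between the finger pads; the fingertips stand 25 mm ahead of it and the grasp point (between the pads) lies 6 mm ahead of it (arm.tip_extent is the distance from the TCP to the fingertips, in m); z points along the fingers, y is the direction in which the jaws open and shut (so a half turn about z gives the same grasp; the last joint's range is limited). The gripper opens to 85 mm and grips with 20 to 120 N. Pads are 22 mm wide; open, the fingers measure 114 mm over their backs; the gripper's body (76 mm by 85 mm) begins 54 mm behind the grasp point. The pads swing forward as they close: fully open they stand 13 mm farther back than shut.
Start: joints at [72.147, 32.985, 1.427, 82.34, -0.859, 64.687, -3.237], TCP at [0.152, -0.658, 0.256] pointing down, gripper open.
Joint ranges: [-157.87, 157.87], [-19.46, 123.44], [-87.15, 90], [11.01, 140.99], [-62.26, 242.26], [9.8, 113.94], [-161.44, 161.44]. Speed limits (degrees/s): [127.2, 127.2, 172.46, 172.46, 180, 180, 180].

### API

Orientations are given as a 3x3 rotation matrix whose columns are the frame's x, y, z axes.
In Python, from rig import arm gives the robot as it stands. The module is installed in compiled form; this text tells all that it offers.
- The arm moves only by the shell command python3 -m jog 'ROWS' [FORCE]. ROWS is text: rows parted by semicolons, each of 5 numbers parted by spaces: the opening, from 0 (shut) to 1 (fully open), then the shift along the world's x, y, z in cm, then the turn about the world's z in degrees. A call has 1 to 12 rows; each row is the pose to reach, as a shift and turn from the pose measured when the call began; what a row does not reach only later rows make up. A row lasts 1/10 s, in which the tool goes at most 50 mm and 8.59 degrees, less where a joint would pass 70% of its speed; a pose out of reach is approached as far as the arm can. A call with a gripper value outside its range is refused whole. The fingers move at their own pace and stop on an object; FORCE is the grip in N (left out, the last holds). Time passes only in rows, so rows that repeat a pose let the fingers close. It gives the time, the measured TCP pose, the force and the opening at its end, in the units of the state.
- arm.get_state(): the state, without advancing time (a new reading comes with each control period).
- arm.grab_frame(name): name is "side" or "top" or "wrist"; returns a dict with "frame" (384x512x3 uint8, blue, green, red), "fx", "fy", "cx", "cy" (pixels), "xyz" and "orientation" of the camera in the world; the wrist camera has in their place "tool_from_camera" (4x4, takes a point from camera to tool coordinates, whose origin is the TCP and whose axes are the flange's). Camera axes: x right, y down, z forward; pixel columns grow to the right and rows downward; lengths in m; the calibration is good to about 2 mm. A picture is of the moment at which its call begins: read the wrist's pose just before it. There is no depth.
- arm.sign_off(): hands the job in, once; it reports no verdict.
The state is a dict: "t": time; "qpos": joint angles; "dq": joint speeds; "tau": joint torques, N m; "eef_pos": TCP position; "tool_rot": TCP orientation; "contact_force": force on the tool from outside, world axes, zero at the start; "wrist_torque": the same for the moment, N m; "opening": opening from 0.0 (shut) to 1.0 (fully open).
Only numpy, scipy, OpenCV 4.12 (cv2) and the standard library are available. Lean on these libraries where they do the work, as an engineer would, in place of code of your own. Each camera call takes 0.05 s, during which the arm holds its last target.

## Working session

There is one attempt and no reset: what is moved stays moved. The work goes in short steps, Python scripts to look and compute and a shell command to move; the robot and the scene stay as the last step left them, time stands still between calls to the robot, and variables do not carry over. Pictures are saved under pics/ and viewed, and the job is handed in when it is done.

```bash
mkdir -p pics; cat > h.py <<'E'
import numpy as np, cv2
from rig import arm
def snap(n,f):
    s=arm.get_state(); d=arm.grab_frame(n); cv2.imwrite('pics/'+f,d['frame'])
    if n=='wrist':
        T=np.eye(4);T[:3,:3]=s['tool_rot'];T[:3,3]=s['eef_pos'];C=T@np.array(d['tool_from_camera'])
        R,p=C[:3,:3],C[:3,3]
    else: R,p=np.array(d['orientation']),np.array(d['xyz'])
    np.savez('pics/'+f+'.npz',R=R,p=p,k=[d['fx'],d['fy'],d['cx'],d['cy']])
def pix(f,u,v,z):
    d=np.load('pics/'+f+'.npz');k=d['k'];r=d['R']@np.array([(u-k[2])/k[0],(v-k[3])/k[1],1])
    return d['p']+r*(z-d['p'][2])/r[2]
def proj(f,P):
    d=np.load('pics/'+f+'.npz');k=d['k'];c=d['R'].T@(np.array(P)-d['p']);return [k[0]*c[0]/c[2]+k[2],k[1]*c[1]/c[2]+k[3]]
def st():
    s=arm.get_state();print(round(s['t'],2),np.round(s['eef_pos'],4),'yaw_y',round(np.degrees(np.arctan2(s['tool_rot'][1][1],s['tool_rot'][0][1])),1),'F',np.round(s['contact_force'],1),'T',np.round(s['wrist_torque'],2),'op',round(s['opening'],3),'q',np.round(s['qpos'],0))
E
python3 - <<'E'
from h import *
for n in ['side','top','wrist']: 
    snap(n,n+'0.png'); d=np.load('pics/%s0.png.npz'%n); print(n,d['p'],d['R'].tolist(),d['k'])
st()
E
```

```text
side [ 0.46419096 -1.05009636  0.53794291] [[0.9989870014736824, -0.00942838968149946, 0.04400086765775407], [-0.04257564598871436, -0.514627804665374, 0.8563559639740599], [0.014570012191658085, -0.8573618420091436, -0.5145079072389688]] [406.13135373 406.13135373 255.16923176 197.75451923]
top [ 0.39455123 -0.288963    1.13292688] [[0.02457085455743294, -0.9943009136640674, 0.10373989682430598], [-0.9993788932897776, -0.02180827736021523, 0.027680799942893842], [-0.025260656230907032, -0.10435560418770086, -0.9942191947057768]] [475.26267098 475.26267098 257.02286383 205.33515325]
wrist [ 0.22116569 -0.64123394  0.37292243] [[0.2263155870406228, -0.9351890615976279, -0.2724016779144406], [-0.9740540287218573, -0.21726695351655542, -0.06335471600717633], [6.475471726720372e-05, 0.27967211154811117, -0.9600955711954114]] [345.8173027  345.8173027  258.4393791  196.21631197]
0.15 [ 0.1524 -0.6573  0.2557] yaw_y -76.9 F [-0.7  0.3  0.5] T [-0.01 -0.01  0.07] op 0.999 q [72. 33.  1. 82. -1. 65. -3.]
```

View pics/top0.png

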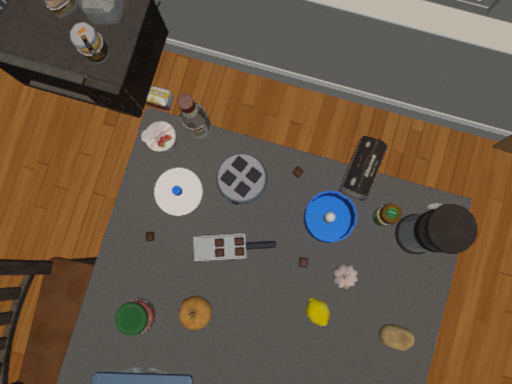

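View pics/side0.png

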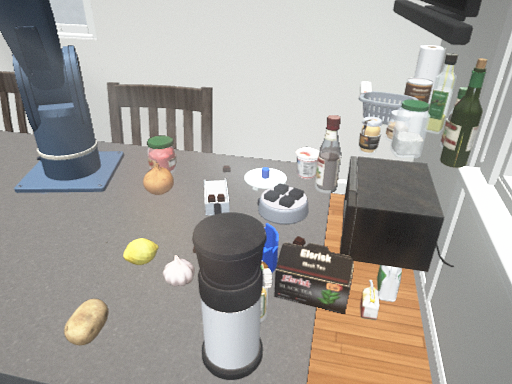

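View pics/wrist0.png

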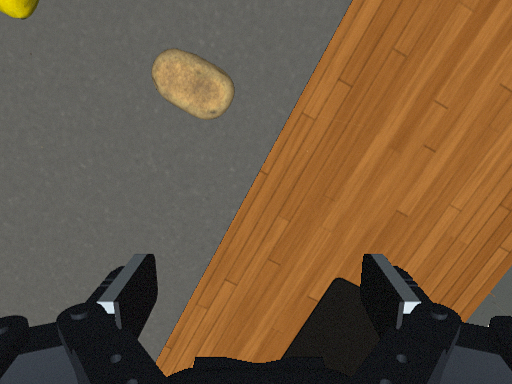

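```bash
python3 - <<'E'
from h import *
print(proj('top0.png',[.152,-.658,.256]),proj('side0.png',[.152,-.658,.256]),proj('top0.png',[0,0,0]),proj('side0.png',[0,0,0]))
for n,(u,v),z in [('bowlpost',(330,217),.066),('base',(241,178),.0525),('lid',(177,190),.035),('handle',(262,245),.026),('mouth',(194,248),.03),('s0',(298,172),.007),('s1',(304,262),.007),('s2',(150,237),.007),('pillar top',(445,230),.25),('pillar bottom',(415,233),.0)]:
    p=pix('top0.png',u,v,z);print(n,np.round(p,3),np.hypot(p[0],p[1]).round(3),proj('side0.png',p))
im=cv2.imread('pics/top0.png');cv2.imwrite('pics/c.png',cv2.resize(im[110:310,130:480],None,fx=2.28,fy=2.28,interpolation=cv2.INTER_CUBIC))
im=cv2.imread('pics/side0.png');cv2.imwrite('pics/c2.png',cv2.resize(im[120:320,120:400],None,fx=2.8,fy=2.8,interpolation=cv2.INTER_CUBIC))
E
```

```text
[np.float64(475.7681350266391), np.float64(398.9271809259985)] [np.float64(-34.08473709495567), np.float64(235.04359094663818)] [np.float64(139.7292925586405), np.float64(424.4962995303364)] [np.float64(73.73021932026114), np.float64(171.45930080908164)]
bowlpost [ 0.483 -0.424  0.066] 0.643 [np.float64(247.5713117727056), np.float64(240.4717132860215)]
base [ 0.57  -0.22   0.052] 0.611 [np.float64(281.70585368964504), np.float64(192.8033346727357)]
lid [ 0.541 -0.07   0.035] 0.546 [np.float64(265.41178979011926), np.float64(170.52356171692222)]
handle [ 0.418 -0.272  0.026] 0.498 [np.float64(217.08497920893214), np.float64(214.7912679039413)]
mouth [ 0.407 -0.114  0.03 ] 0.423 [np.float64(215.15452569827968), np.float64(180.33430404990378)]
s0 [ 0.594 -0.354  0.007] 0.692 [np.float64(298.2065483552485), np.float64(242.14038406835994)]
s1 [ 0.381 -0.371  0.007] 0.532 [np.float64(197.88851475855685), np.float64(248.64225550286648)]
s2 [ 0.431 -0.005  0.007] 0.431 [np.float64(225.34179034419617), np.float64(169.0641422953048)]
pillar top [ 0.449 -0.611  0.25 ] 0.758 [np.float64(225.35577017129316), np.float64(214.26140540144286)]
pillar bottom [ 0.455 -0.632  0.   ] 0.779 [np.float64(233.02805774418255), np.float64(355.5392613748278)]
```

View pics/c.png

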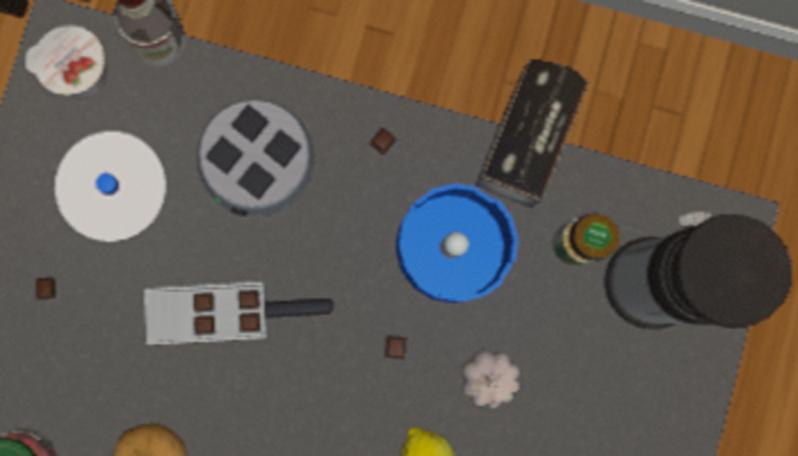

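View pics/c2.png

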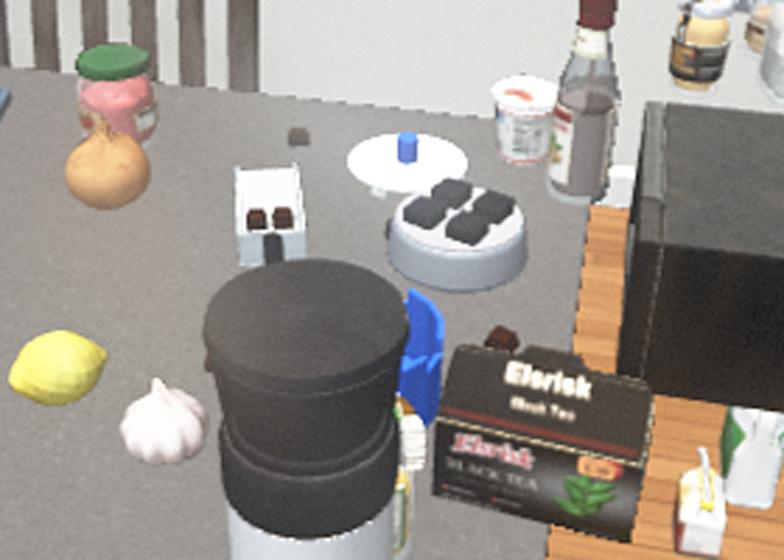

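```bash
python3 -m jog '0.6 0 5 2 0;0.6 5 10 3 0;0.6 10 14 3 0;0.6 15 18 3 0;0.6 20 21 3 0;0.6 25 23 3 0;0.6 30 23 3 0;0.6 33 23 3 0;0.6 33 23 3 0;0.6 33 23 3 0'; python3 - <<'E'
from h import *
st(); snap('wrist','w1.png'); print(proj('w1.png',[.483,-.424,.07]))
E
```

```text
t: 1.15
eef_pos: [0.4886, -0.4233, 0.2845]
tool_rot: [[0.972, 0.234, 0.002], [0.234, -0.972, 0.004], [0.003, -0.003, -1.0]]
contact_force: [-0.2, -0.2, 0.4]
opening: 0.598
1.15 [ 0.4886 -0.4233  0.2845] yaw_y -76.5 F [-0.2 -0.2  0.4] T [-0.06 -0.   -0.  ] op 0.598 q [ 38.  29.  -2.  85.   1.  66. -41.]
[np.float64(258.2193978310696), np.float64(176.83583873909032)]
```

View pics/w1.png

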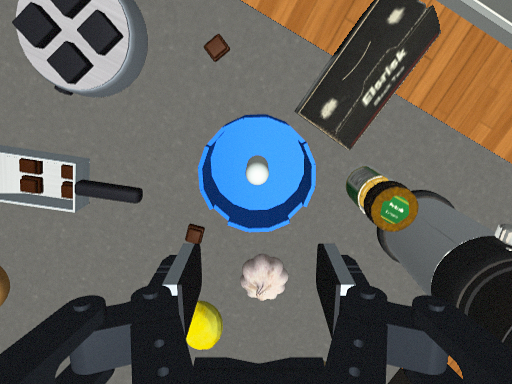

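```bash
python3 - <<'E'
from h import *
im=cv2.imread('pics/w1.png')
a=cv2.resize(im[105:240,185:330],None,fx=4,fy=4,interpolation=cv2.INTER_CUBIC)
im=cv2.imread('pics/top0.png');b=cv2.resize(im[145:215,205:280],None,fx=7,fy=7,interpolation=cv2.INTER_CUBIC)
cv2.imwrite('pics/c.png',a);cv2.imwrite('pics/c2.png',b)
E
```

```text
(no output)
```

View pics/c.png

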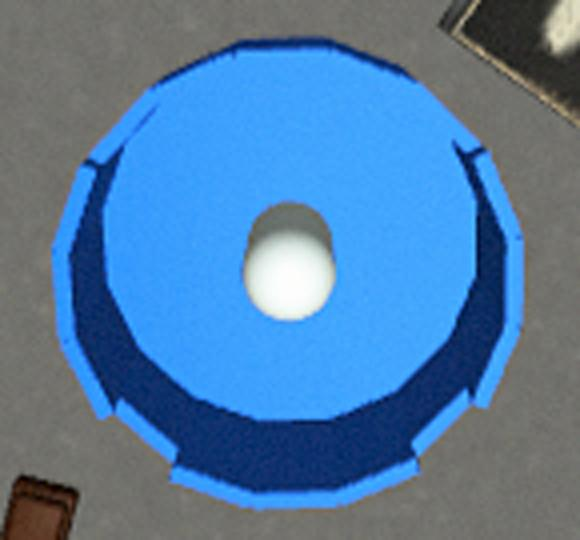

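View pics/c2.png

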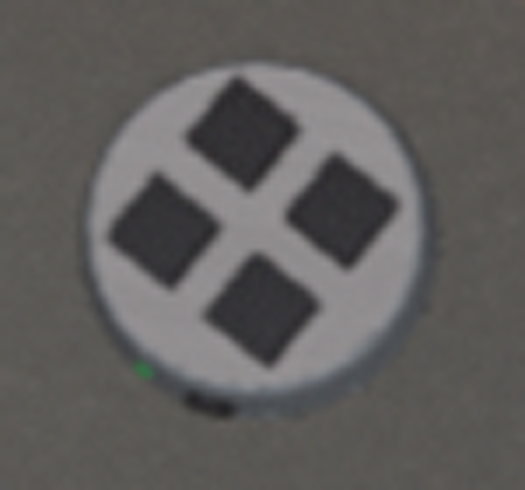

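```bash
python3 - <<'E'
from h import *
f='w1.png';c=pix(f,257.2,173.0,.066);print('post',c)
for u,v in [(220.6,215.9),(297.5,213.75),(185+445/4,105+112/4),(185+122/4,105+127/4)]:
    p=pix(f,u,v,.076);d=p-c;print(p.round(4),np.hypot(*d[:2]).round(4),np.degrees(np.arctan2(d[1],d[0])).round(1))
P=[pix('top0.png',205+u/7,145+v/7,.0525) for u,v in [(242,133),(163,230),(342,210),(262,310)]]
print(np.mean(P,0));
for i,j in [(0,1),(2,3),(0,2),(1,3)]:
    d=P[j]-P[i];print(np.hypot(*d[:2]).round(4),np.degrees(np.arctan2(d[1],d[0])).round(1))
P=[pix(f,u,v,.0525) for u,v in [(37,27),(70,65),(100,37)]]
for i,j in [(0,1),(2,1)]:
    d=P[j]-P[i];print(np.hypot(*d[:2]).round(4),np.degrees(np.arctan2(d[1],d[0])).round(1))
print((P[0]+P[2])/2)
E
```

```text
post [ 0.48566193 -0.42230884  0.066     ]
[ 0.4367 -0.3965  0.076 ] 0.0553 152.2
[ 0.4569 -0.4705  0.076 ] 0.0561 -120.8
[ 0.5333 -0.4484  0.076 ] 0.0543 -28.7
[ 0.5123 -0.3759  0.076 ] 0.0535 60.2
[ 0.57319434 -0.22040736  0.0525    ]
0.0414 142.6
0.0422 143.0
0.042 -126.7
0.0422 -127.8
0.0416 -128.7
0.0399 141.2
[ 0.57148337 -0.22201563  0.0525    ]
```

```bash
python3 -m jog '0.6 -0.3 0.1 -5 0;0.6 -0.3 0.1 -10 0;0.6 -0.3 0.1 -14 0;0.6 -0.3 0.1 -18 0;0.6 -0.3 0.1 -20 0;0.6 -0.3 0.1 -22 0;0.6 -0.3 0.1 -22.8 0;0.6 -0.3 0.1 -22.8 0' 50; python3 -m jog '0 0 0 0 0;0 0 0 0 0;0 0 0 0 0;0 0 0 0 0;0 0 0 0 0;0 0 0 1 0;0 0 0 3 0;0 0 0 6 0;0 0 0 10 0;0 0 0 12 0;0 0 0 12 0' 50;python3 - <<'E'
from h import *
st(); snap('wrist','w2.png')
E
```

```text
t: 2.0
eef_pos: [0.4808, -0.4243, 0.0558]
tool_rot: [[0.973, 0.23, -0.002], [0.23, -0.973, 0.004], [-0.001, -0.004, -1.0]]
contact_force: [0.1, 0.1, 1.1]
opening: 0.597
t: 3.1
eef_pos: [0.4823, -0.4254, 0.1798]
tool_rot: [[0.973, 0.23, 0.003], [0.23, -0.973, -0.0], [0.003, 0.001, -1.0]]
contact_force: [-0.1, -0.4, -1.6]
opening: 0.261
3.1 [ 0.4823 -0.4254  0.1798] yaw_y -76.7 F [-0.1 -0.4 -1.6] T [-0.02 -0.02  0.04] op 0.261 q [ 39.  34.  -2.  93.   2.  53. -41.]
```

View pics/w2.png

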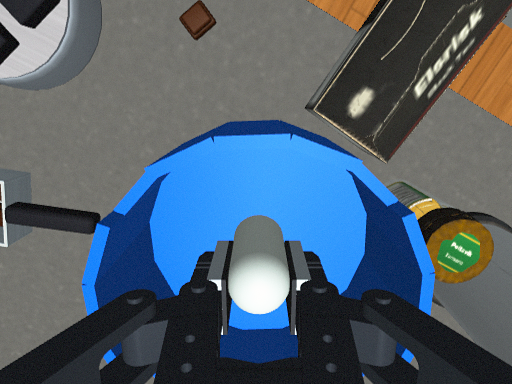

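```bash
python3 - <<'E'
from h import *
s=arm.get_state()
p=pix('w2.png',259,284,.182); d=p-s['eef_pos'];print(p,d,np.array(s['tool_rot']).T@d)
print([np.round(proj('w2.png',[p[0]+.0545*np.cos(a),p[1]+.0545*np.sin(a),.2]),0) for a in np.radians(np.array([60.7,-29.3]))])
E
```

```text
[ 0.48500626 -0.42494525  0.182     ] [ 0.00358622 -0.00026808  0.0044646 ] [ 0.00343186  0.0010769  -0.0044641 ]
[array([123., 205.]), array([385., 194.])]
```

```bash
python3 -m jog '0 2 4 0 0;0 4 8 0 -2;0 6 12 0 -4;0 8 16 0 -6;0 8.7 20 0 -8;0 8.7 20.5 0 -8;0 8.7 20.5 -2 -8;0 8.7 20.5 -4 -8;0 8.7 20.5 -5 -8;0 8.7 20.5 -5 -8'; python3 - <<'E'
from h import *
st(); snap('wrist','w3.png')
E
```

```text
t: 4.15
eef_pos: [0.567, -0.2194, 0.1253]
tool_rot: [[0.996, 0.092, -0.004], [0.092, -0.996, 0.003], [-0.003, -0.003, -1.0]]
contact_force: [-0.5, 0.1, -1.4]
opening: 0.263
4.15 [ 0.567  -0.2194  0.1253] yaw_y -84.7 F [-0.5  0.1 -1.4] T [ 0.03 -0.01 -0.02] op 0.263 q [ 17.  35.  -0. 101.  -0.  44. -68.]
```

View pics/w3.png

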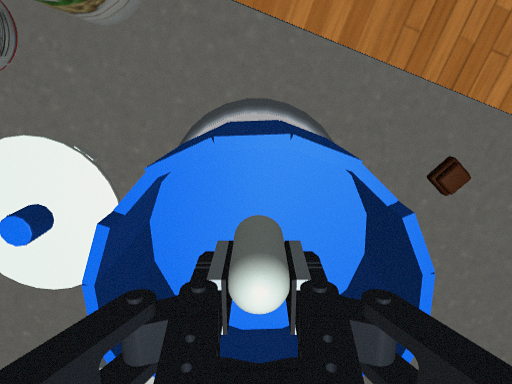

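```bash
python3 -m jog '0 0.2 -0.1 -0.5 0;0 0.2 -0.1 -1 0;0 0.2 -0.1 -1.4 0;0 0.2 -0.1 -1.8 0;0 0.2 -0.1 -2 0;0 0.2 -0.1 -2 0;0 0.2 -0.1 -2 0'; python3 - <<'E'
from h import *
st()
E
```

```text
t: 4.9
eef_pos: [0.5698, -0.2207, 0.1067]
tool_rot: [[0.996, 0.092, -0.001], [0.092, -0.996, 0.002], [-0.001, -0.003, -1.0]]
contact_force: [0.2, 0.1, -1.9]
opening: 0.262
4.9 [ 0.5698 -0.2207  0.1067] yaw_y -84.7 F [ 0.2  0.1 -1.9] T [ 0.03 -0.02  0.  ] op 0.262 q [ 17.  37.  -0. 102.   0.  41. -68.]
```

```bash
python3 -m jog '0 0 0 -0.3 0;0 0 0 -0.6 0;0 0 0 -0.6 0;0 0 0 -0.6 0'; python3 -m jog '0 0 0 -0.2 0;0 0 0 -0.5 0;0 0 0 -0.6 0;0 0 0 -0.6 0'; python3 - <<'E'
from h import *
st()
E
```

```text
t: 5.3
eef_pos: [0.5714, -0.2201, 0.1045]
tool_rot: [[0.996, 0.093, 0.003], [0.093, -0.996, 0.002], [0.004, -0.002, -1.0]]
contact_force: [-7.6, 6.8, 33.9]
opening: 0.264
t: 5.7
eef_pos: [0.5728, -0.2202, 0.1029]
tool_rot: [[0.996, 0.093, 0.008], [0.093, -0.996, 0.001], [0.008, -0.0, -1.0]]
contact_force: [-10.2, 5.9, 41.2]
opening: 0.268
5.7 [ 0.5728 -0.2202  0.1029] yaw_y -84.7 F [-10.2   5.9  41.2] T [ 0.91  2.06 -0.1 ] op 0.268 q [ 17.  37.  -0. 102.   0.  40. -68.]
```

```bash
python3 -m jog '0 -0.1 0 0.3 0;0 -0.2 0 0.4 0;0 -0.3 0 0.4 0;0 -0.3 0 0.4 0'; python3 -m jog '0 -0.1 0.1 -0.1 0;0 -0.1 0.1 -0.3 0;0 -0.1 0.1 -0.3 0'; python3 - <<'E'
from h import *
st()
E
```

```text
t: 6.1
eef_pos: [0.5698, -0.2203, 0.1067]
tool_rot: [[0.996, 0.093, 0.008], [0.093, -0.996, 0.001], [0.008, -0.0, -1.0]]
contact_force: [-0.2, 1.3, 3.3]
opening: 0.263
t: 6.4
eef_pos: [0.5698, -0.2201, 0.1061]
tool_rot: [[0.996, 0.092, 0.011], [0.092, -0.996, -0.0], [0.011, 0.001, -1.0]]
contact_force: [-5.1, 0.7, 27.7]
opening: 0.267
6.4 [ 0.5698 -0.2201  0.1061] yaw_y -84.7 F [-5.1  0.7 27.7] T [ 0.07  1.09 -0.02] op 0.267 q [ 17.  37.  -0. 103.   0.  40. -68.]
```

```bash
python3 -m jog '0 0 0 -0.1 -1;0 0 0 -0.1 -2;0 0 0 -0.1 -3;0 0 0 -0.1 -4;0 0 0 -0.1 -4';python3 - <<'E'
from h import *
st(); snap('wrist','w4.png')
E
```

```text
t: 6.9
eef_pos: [0.5711, -0.2199, 0.1063]
tool_rot: [[1.0, 0.022, 0.014], [0.022, -1.0, -0.002], [0.014, 0.002, -1.0]]
contact_force: [-1.4, 2.3, 13.7]
opening: 0.264
6.9 [ 0.5711 -0.2199  0.1063] yaw_y -88.7 F [-1.4  2.3 13.7] T [0.33 0.04 0.04] op 0.264 q [ 16.  37.   1. 103.  -1.  40. -71.]
```

View pics/w4.png

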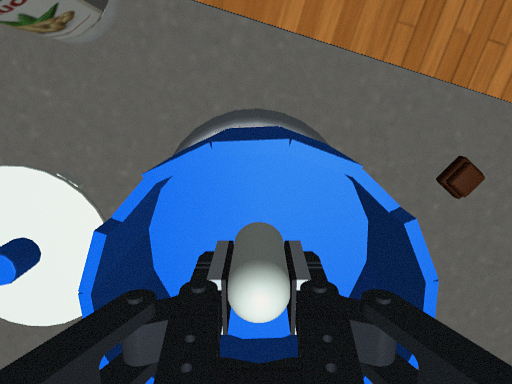

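```bash
python3 -m jog '0 -0.2 0 0 1;0 -0.2 0 0 2;0 -0.2 0 -0.1 3;0 -0.2 0 -0.2 4';python3 -m jog '0 0 0 -0.1 1;0 0 0 -0.2 2;0 0 0 -0.2 3;0 0 0 -0.2 4;0 0 0 -0.2 5'; python3 - <<'E'
from h import *
st()
E
```

```text
t: 7.35
eef_pos: [0.5699, -0.2204, 0.1061]
tool_rot: [[0.996, 0.093, 0.016], [0.093, -0.996, -0.001], [0.016, 0.003, -1.0]]
contact_force: [-4.9, 2.0, 30.9]
opening: 0.263
t: 7.85
eef_pos: [0.5715, -0.2201, 0.1057]
tool_rot: [[0.983, 0.181, 0.02], [0.181, -0.984, -0.0], [0.02, 0.004, -1.0]]
contact_force: [0.3, 3.4, 19.3]
opening: 0.267
7.85 [ 0.5715 -0.2201  0.1057] yaw_y -79.6 F [ 0.3  3.4 19.3] T [ 0.98  0.26 -0.08] op 0.267 q [ 18.  36.  -2. 103.   1.  40. -64.]
```

```bash
python3 -m jog '0 0 0 0.1 0;0.6 0 0 0.1 0;0.6 0 0 0.1 0;0.6 0 0 0.1 0;0.6 0 0 3 0;0.6 0 0 7 0;0.6 0 0 12 0;0.6 0 0 16 0;0.6 0 0 18 0;0.6 0 0 18 0'; python3 - <<'E'
from h import *
st(); snap('wrist','w5.png');snap('top','t5.png')
im=cv2.imread('pics/t5.png')[110:310,130:480];cv2.imwrite('pics/c.png',cv2.resize(im,None,fx=2.28,fy=2.28,interpolation=cv2.INTER_CUBIC))
E
```

```text
t: 8.85
eef_pos: [0.5727, -0.2206, 0.289]
tool_rot: [[0.983, 0.18, 0.025], [0.18, -0.984, -0.002], [0.024, 0.006, -1.0]]
contact_force: [1.2, 0.9, -1.0]
opening: 0.6
8.85 [ 0.5727 -0.2206  0.289 ] yaw_y -79.6 F [ 1.2  0.9 -1. ] T [-0.02  0.02  0.  ] op 0.6 q [ 18.  25.  -2.  91.   0.  63. -63.]
```

View pics/w5.png

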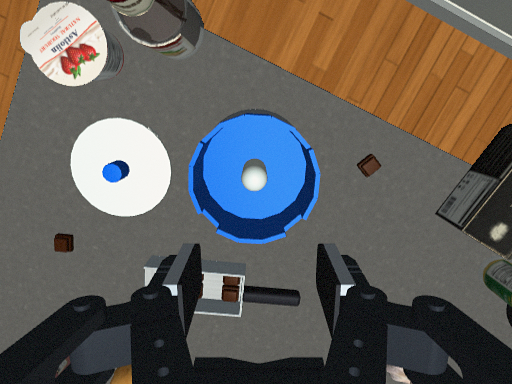

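View pics/c.png

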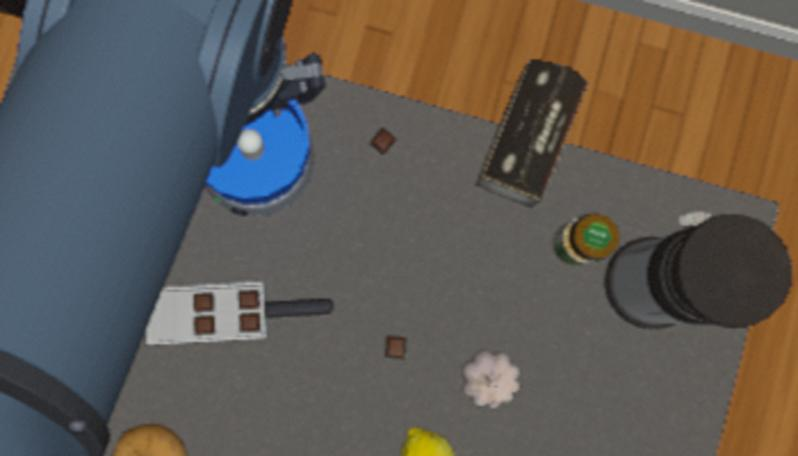

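```bash
python3 - <<'E'
from h import *
im=cv2.imread('pics/w5.png')
cv2.imwrite('pics/c.png',cv2.resize(im[100:250,180:330],None,fx=5,fy=4,interpolation=cv2.INTER_CUBIC) if 0 else cv2.resize(im[105:250,180:330],None,fx=4,fy=4,interpolation=cv2.INTER_CUBIC))
E
```

```text
(no output)
```

View pics/c.png

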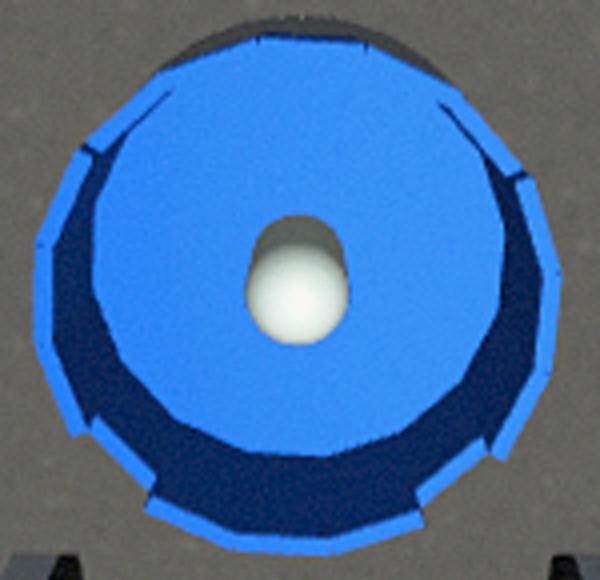

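```bash
python3 - <<'E'
from h import *
f='w5.png'
o=lambda u,v:(180+u/4,105+v/4)
for h in (.0525,.0465,.0405):
    L=pix(f,*o(36,300),h+.076);R=pix(f,*o(560,290),h+.076);B=pix(f,*o(290,555),h+.076)
    c=pix(f,*o(298,292),h+.062)
    print(h,'diam',np.hypot(*(L-R)[:2]),'Bdist',np.hypot(*(B-c)[:2]),'mid',(L+R)/2,'post',c)
    for q in [(114,469),(461,488),(492,134),(127,113)]:
        d=pix(f,*o(*q),h+.076)-c;print(np.hypot(*d[:2]).round(4),np.degrees(np.arctan2(d[1],d[0])).round(1)%90)
E
```

```text
0.0525 diam 0.10812786172133174 Bdist 0.055317291928498116 mid [ 0.58070145 -0.21711     0.1285    ] post [ 0.57842369 -0.21744459  0.1145    ]
0.0529 52.5
0.0531 51.5
0.0525 52.4
0.052 51.1
0.0465 diam 0.1104483680352862 Bdist 0.05656736382521421 mid [ 0.57944822 -0.21731691  0.1225    ] post [ 0.57718368 -0.21764847  0.1085    ]
0.0541 52.599999999999994
0.0542 51.400000000000006
0.0536 52.4
0.053 51.2
0.0405 diam 0.11276887434924068 Bdist 0.057817435736528394 mid [ 0.578195   -0.21752382  0.1165    ] post [ 0.57594367 -0.21785236  0.1025    ]
0.0553 52.599999999999994
0.0554 51.400000000000006
0.0547 52.3
0.0541 51.2
```

```bash
python3 - <<'E'
from h import *
f='w1.png';o=lambda u,v:(185+u/4,105+v/4)
print(np.linalg.norm(pix(f,*o(54,265),.076)-pix(f,*o(523,265),.076)))
snap('side','s5.png');im=cv2.imread('pics/s5.png')[110:270,180:380];cv2.imwrite('pics/c.png',cv2.resize(im,None,fx=3.5,fy=3.5,interpolation=cv2.INTER_CUBIC))
for h in (.0525,.0405): print([np.round(proj('s5.png',[.573+dx,-.2205+dy,h+.076]),0) for dx,dy in((0,-.055),(0,.055),(-.055,0),(.055,0))])
E
```

```text
0.11271355487053573
[array([287., 175.]), array([282., 154.]), array([261., 164.]), array([309., 164.])]
[array([287., 180.]), array([282., 158.]), array([261., 169.]), array([308., 169.])]
```

View pics/c.png

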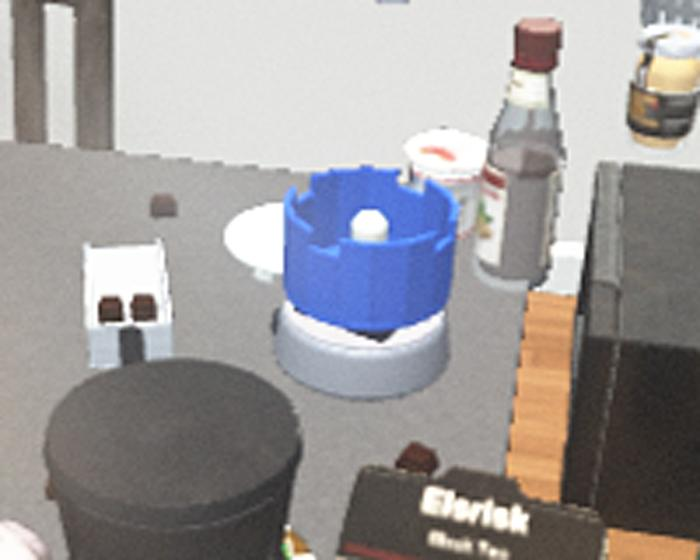

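```bash
python3 -m jog '0.6 0.2 0.1 -5 0;0.6 0.2 0.1 -10 0;0.6 0.2 0.1 -14 0;0.6 0.2 0.1 -17 0;0.6 0.2 0.1 -18.5 0;0.6 0.2 0.1 -19 0;0.6 0.2 0.1 -19 0;0 0.2 0.1 -19 0;0 0.2 0.1 -19 0;0 0.2 0.1 -19 0;0 0.2 0.1 -19 0;0 0.2 0.1 -19 0' 40;  python3 - <<'E'
from h import *
st(); snap('wrist','w6.png')
E
python3 -m jog '0 0 0 -0.1 2;0 0 0 -0.1 4;0 0 0 -0.1 6;0 0 0 -0.1 6';  python3 - <<'E'
from h import *
st()
E
```

```text
t: 10.2
eef_pos: [0.5722, -0.2186, 0.0938]
tool_rot: [[0.983, 0.181, 0.016], [0.181, -0.984, 0.001], [0.016, 0.002, -1.0]]
contact_force: [-1.9, 0.9, -2.4]
opening: 0.27
10.2 [ 0.5722 -0.2186  0.0938] yaw_y -79.6 F [-1.9  0.9 -2.4] T [0.29 0.39 0.04] op 0.27 q [ 18.  37.  -2. 103.   1.  39. -64.]
t: 10.65
eef_pos: [0.5717, -0.2183, 0.0935]
tool_rot: [[0.959, 0.284, 0.015], [0.284, -0.959, 0.003], [0.016, 0.001, -1.0]]
contact_force: [-5.2, 2.9, 8.7]
opening: 0.268
10.65 [ 0.5717 -0.2183  0.0935] yaw_y -73.5 F [-5.2  2.9  8.7] T [ 0.8   1.03 -0.22] op 0.268 q [ 19.  38.  -4. 103.   3.  39. -60.]
```

View pics/w6.png

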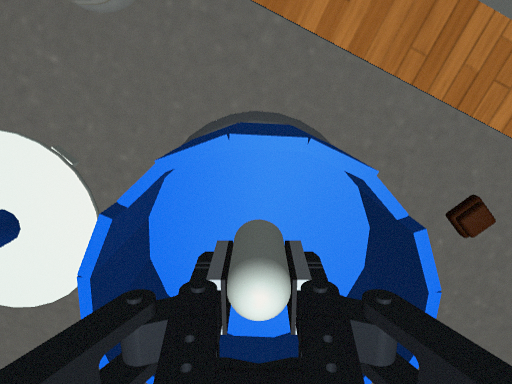

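```bash
python3 - <<'E'
from h import *
snap('wrist','w7.png')
E
python3 -m jog '0 0 0 -0.1 -4;0 0 0 -0.1 -8;0 0 0 -0.1 -12;0 0 0 -0.1 -12';  python3 - <<'E'
from h import *
st();snap('wrist','w8.png')
a=cv2.imread('pics/w7.png')[90:300];b=cv2.imread('pics/w8.png')[90:300];cv2.imwrite('pics/c.png',np.vstack([a,b]))
E
```

```text
t: 11.1
eef_pos: [0.5722, -0.2175, 0.0934]
tool_rot: [[0.997, 0.078, 0.017], [0.078, -0.997, 0.0], [0.017, 0.001, -1.0]]
contact_force: [-3.9, 4.0, 8.5]
opening: 0.268
11.1 [ 0.5722 -0.2175  0.0934] yaw_y -85.5 F [-3.9  4.   8.5] T [0.78 0.57 0.13] op 0.268 q [ 17.  38.  -0. 103.  -0.  38. -69.]
```

View pics/c.png

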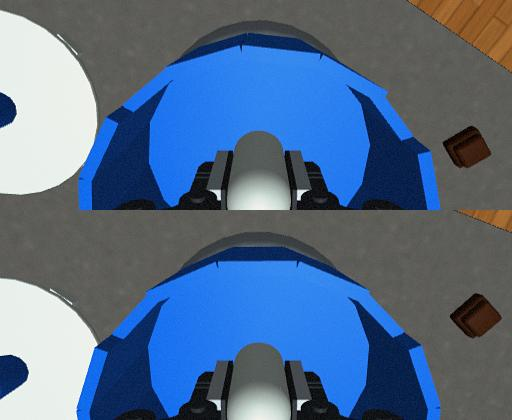

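```bash
python3 -m jog '0.6 0 0 0 0;0.6 0 0 0 0;0.6 0 0 0 0;0.6 0 0 3 0;0.6 0 0 8 0;0.6 0 0 13 0;0.6 0 0 16 8;0.6 -3 -1 16 16;0.6 -6 -2 16 24;0.6 -9 -3 16 32;0.6 -12 -4 16 40;0.6 -13 -5 16 48'
python3 -m jog '0.6 0 0 0 8;0.6 0 0 0 16;0.6 0 0 0 24;0.6 0 0 0 32;0.6 0 0 0 40;0.6 0 0 0 44;0.6 0 0 0 44'
python3 - <<'E'
from h import *
st(); snap('wrist','w9.png');snap('side','s9.png')
im=cv2.imread('pics/s9.png')[110:270,180:380];cv2.imwrite('pics/c.png',cv2.resize(im,None,fx=3.5,fy=3.5,interpolation=cv2.INTER_CUBIC))
E
```

```text
t: 12.35
eef_pos: [0.4391, -0.2684, 0.2535]
tool_rot: [[0.605, 0.796, 0.009], [0.796, -0.605, 0.012], [0.016, -0.0, -1.0]]
contact_force: [0.5, -0.6, 0.7]
opening: 0.601
t: 13.05
eef_pos: [0.4389, -0.2687, 0.2534]
tool_rot: [[-0.119, 0.993, -0.002], [0.993, 0.119, 0.015], [0.016, -0.0, -1.0]]
contact_force: [-0.7, -0.1, -0.3]
opening: 0.603
13.05 [ 0.4389 -0.2687  0.2534] yaw_y 6.8 F [-0.7 -0.1 -0.3] T [ 0.03  0.02 -0.04] op 0.603 q [ 43.  21. -22. 106.   8.  56.  24.]
```

View pics/w9.png

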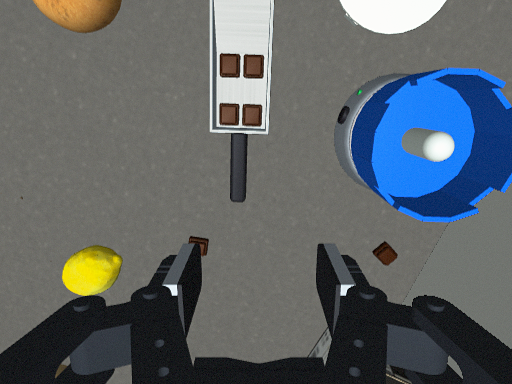

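View pics/c.png

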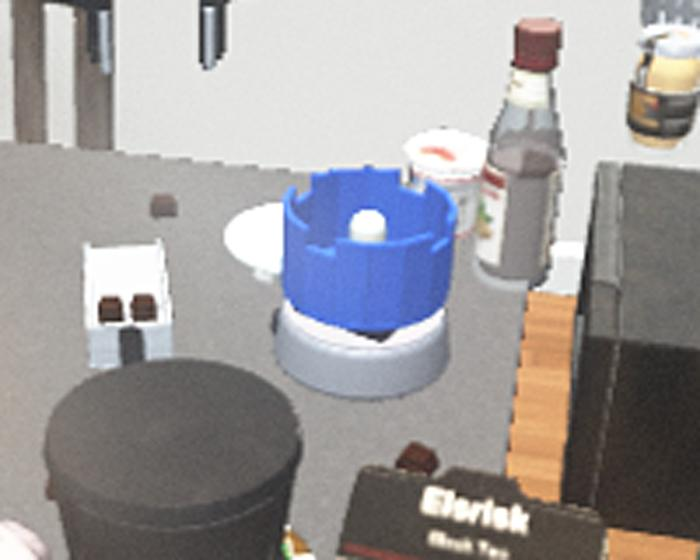

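```bash
python3 - <<'E'
from h import *
f='s9.png'
for P,r in [((.573,-.2205,.0365),.062),((.573,-.2205,.1165),.0565),((.573,-.2205,.1285),.0565)]:
    a=np.linspace(0,6.28,60);q=np.array([proj(f,[P[0]+r*np.cos(t),P[1]+r*np.sin(t),P[2]]) for t in a])
    print(((q-[180,110])*3.5).min(0).round(0),((q-[180,110])*3.5).max(0).round(0))
w='w9.png'
for u,v,z in [(239,133,.035),(238,201,.035),(238,167,.035)]: print(pix(w,u,v,z))
E
```

```text
[269. 266.] [451. 359.]
[279. 168.] [452. 247.]
[280. 153.] [454. 230.]
[ 0.41536474 -0.23187556  0.035     ]
[ 0.42145743 -0.29977215  0.035     ]
[ 0.41783984 -0.26498059  0.035     ]
```

```bash
python3 -m jog '0.6 -2 -0.5 -4 -1.7;0.6 -2 -0.5 -8 -1.7;0.6 -2 -0.5 -12 -1.7;0.6 -2 -0.5 -16 -1.7;0.6 -2 -0.5 -20 -1.7;0.6 -2 -0.5 -22.1 -1.7;0.6 -2 -0.5 -22.1 -1.7;0 -2 -0.5 -22.1 -1.7;0 -2 -0.5 -22.1 -1.7;0 -2 -0.5 -22.1 -1.7;0 -2 -0.5 -22.1 -1.7;0 -2 -0.5 -22.1 -1.7' 110; python3 -m jog '0 0 0 0 0;0 0 0 1 0;0 0 0 2 0;0 0 0 3 0;0 0 0 4 0;0 0 0 4 0'; python3 - <<'E'
from h import *
st(); snap('wrist','w10.png');snap('side','s10.png')
im=cv2.imread('pics/s10.png')[110:270,120:320];cv2.imwrite('pics/c.png',cv2.resize(im,None,fx=3.5,fy=3.5,interpolation=cv2.INTER_CUBIC))
E
```

```text
t: 14.35
eef_pos: [0.4197, -0.2743, 0.0339]
tool_rot: [[-0.085, 0.996, 0.001], [0.996, 0.085, 0.014], [0.014, 0.002, -1.0]]
contact_force: [-0.2, 0.1, 6.9]
opening: 0.168
t: 14.95
eef_pos: [0.4204, -0.2747, 0.0755]
tool_rot: [[-0.085, 0.996, 0.003], [0.996, 0.085, 0.013], [0.012, 0.004, -1.0]]
contact_force: [-0.0, -0.1, -1.2]
opening: 0.164
14.95 [ 0.4204 -0.2747  0.0755] yaw_y 4.9 F [-0.  -0.1 -1.2] T [-0.11 -0.01 -0.06] op 0.164 q [ 39.  34. -16. 119.  17.  30.  16.]
```

View pics/w10.png

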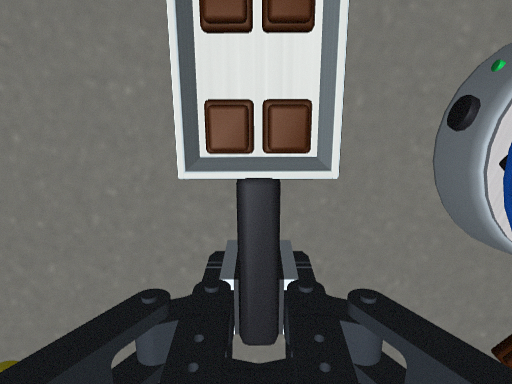

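View pics/c.png

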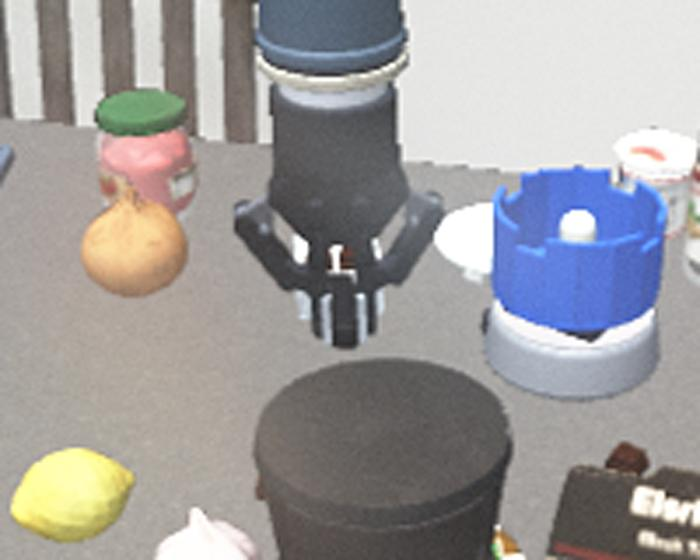

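```bash
python3 -m jog '0 0 0 0 0;0 0 0 0 0' 50; python3 -m jog '0 0 0 0 0;0 0 0 0 0' 20;  python3 - <<'E'
from h import *
st(); snap('wrist','w11.png')
E
```

```text
t: 15.25
eef_pos: [0.4196, -0.2743, 0.0738]
tool_rot: [[-0.085, 0.996, 0.001], [0.996, 0.085, 0.014], [0.014, 0.002, -1.0]]
contact_force: [0.0, -0.6, -1.9]
opening: 0.166
t: 15.45
eef_pos: [0.4195, -0.2742, 0.0735]
tool_rot: [[-0.085, 0.996, 0.0], [0.996, 0.085, 0.014], [0.014, 0.002, -1.0]]
contact_force: [-0.6, 0.4, -1.6]
opening: 0.168
15.45 [ 0.4195 -0.2742  0.0735] yaw_y 4.9 F [-0.6  0.4 -1.6] T [-0.11 -0.01 -0.02] op 0.168 q [ 39.  34. -16. 119.  17.  30.  16.]
```

View pics/w11.png

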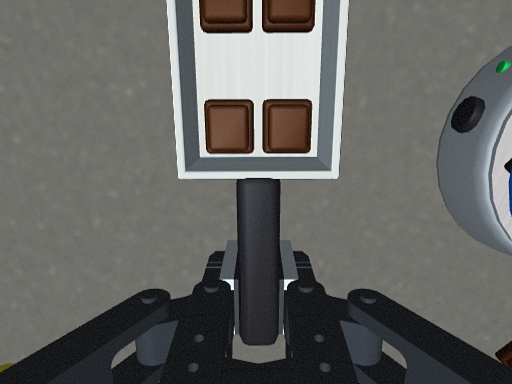

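```bash
python3 -m jog '0 0 0 -1.5 0;0 0 0 -3 0;0 0 0 -4 0;0 0 0 -4 0;0.4 0 0 -4 0;0.4 0 0 -4 0;0.4 0.2 -1 -3 0;0.4 0.3 -3.2 -2.2 0;0.4 0.3 -3.2 -2.2 0;0.4 0.3 -3.2 -2.2 0' 20;  python3 - <<'E'
from h import *
st(); snap('wrist','w12.png')
E
```

```text
t: 16.5
eef_pos: [0.4224, -0.3065, 0.0518]
tool_rot: [[-0.084, 0.996, 0.001], [0.996, 0.084, 0.014], [0.014, 0.002, -1.0]]
contact_force: [-0.6, 1.2, -0.5]
opening: 0.397
16.5 [ 0.4224 -0.3065  0.0518] yaw_y 4.8 F [-0.6  1.2 -0.5] T [0.03 0.   0.02] op 0.397 q [ 42.  37. -16. 117.  18.  29.  18.]
```

View pics/w12.png

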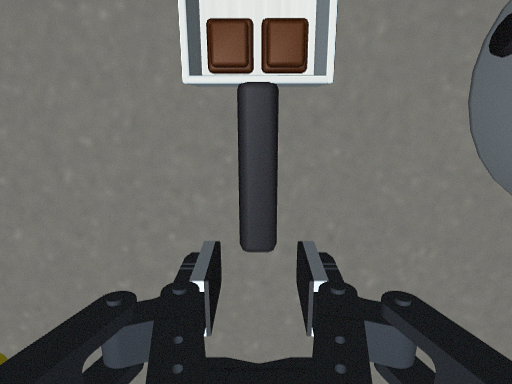

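```bash
python3 -m jog '0.4 0 0.3 -0.1 0;0.4 0 0.3 -0.1 0;0 0 0.3 -0.1 0;0 0 0.3 -0.1 0;0 0 0.3 -0.1 0;0 0 0.3 -0.1 0;0 0 0.3 -0.1 0;0 0 0.3 0.5 0;0 0 0.3 1 0;0 0 0.3 2 0;0 0 0.3 3 0;0 0 0.3 3 0' 110;  python3 - <<'E'
from h import *
st(); snap('wrist','w13.png')
E
```

```text
t: 17.75
eef_pos: [0.4231, -0.3034, 0.0833]
tool_rot: [[-0.085, 0.996, 0.003], [0.996, 0.085, 0.013], [0.013, 0.004, -1.0]]
contact_force: [0.0, 0.5, -2.2]
opening: 0.128
17.75 [ 0.4231 -0.3034  0.0833] yaw_y 4.9 F [ 0.   0.5 -2.2] T [-0.19 -0.09 -0.04] op 0.128 q [ 43.  34. -17. 116.  17.  33.  19.]
```

View pics/w13.png

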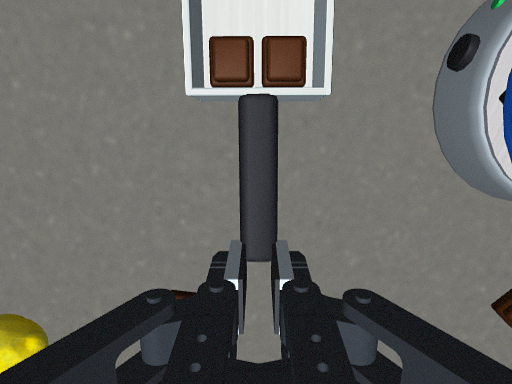

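```bash
python3 -m jog '0 0 0 0 0;0 0 0 0 0' 60; python3 - <<'E'
from h import *
st(); snap('wrist','a.png')
E
python3 -m jog '0 0 0 0 0;0 0 0 0 0' 20; python3 - <<'E'
from h import *
st(); snap('wrist','b.png')
cv2.imwrite('pics/c.png',np.hstack([cv2.imread('pics/%s.png'%x)[0:300,130:390] for x in 'ab']))
E
```

```text
t: 18.0
eef_pos: [0.4227, -0.3033, 0.0825]
tool_rot: [[-0.085, 0.996, 0.002], [0.996, 0.085, 0.013], [0.013, 0.003, -1.0]]
contact_force: [0.8, -0.7, -2.1]
opening: 0.131
18.0 [ 0.4227 -0.3033  0.0825] yaw_y 4.9 F [ 0.8 -0.7 -2.1] T [-0.22 -0.    0.02] op 0.131 q [ 43.  34. -17. 116.  17.  33.  19.]
t: 18.25
eef_pos: [0.4225, -0.3031, 0.0821]
tool_rot: [[-0.085, 0.996, 0.001], [0.996, 0.085, 0.014], [0.014, 0.003, -1.0]]
contact_force: [-0.3, 0.3, -1.0]
opening: 0.126
18.25 [ 0.4225 -0.3031  0.0821] yaw_y 4.9 F [-0.3  0.3 -1. ] T [-0.2  -0.01 -0.02] op 0.126 q [ 43.  34. -17. 116.  17.  33.  19.]
```

View pics/c.png

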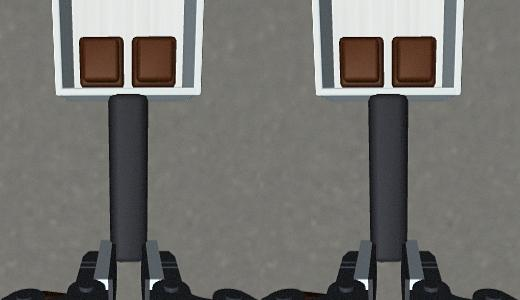

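```bash
python3 -m jog '0.1 0 0 0 0;0.115 0 0 0 0;0.125 0 0 0 0;0.125 0 0 0 0' 20; python3 - <<'E'
from h import *
st(); snap('wrist','a.png')
E
python3 -m jog '0.13 0 0 0 0;0.13 0 0 0 0' 20; python3 - <<'E'
from h import *
st(); snap('wrist','b.png')
cv2.imwrite('pics/c.png',np.hstack([cv2.imread('pics/%s.png'%x)[0:300,130:390] for x in 'ab']))
E
```

```text
t: 18.7
eef_pos: [0.4226, -0.3031, 0.0822]
tool_rot: [[-0.085, 0.996, 0.002], [0.996, 0.085, 0.014], [0.014, 0.003, -1.0]]
contact_force: [-0.7, -0.6, -1.6]
opening: 0.133
18.7 [ 0.4226 -0.3031  0.0822] yaw_y 4.9 F [-0.7 -0.6 -1.6] T [-0.13 -0.06  0.03] op 0.133 q [ 43.  34. -17. 116.  17.  33.  19.]
t: 18.95
eef_pos: [0.4226, -0.3032, 0.0822]
tool_rot: [[-0.085, 0.996, 0.002], [0.996, 0.085, 0.014], [0.014, 0.003, -1.0]]
contact_force: [0.5, -0.3, -2.0]
opening: 0.133
18.95 [ 0.4226 -0.3032  0.0822] yaw_y 4.9 F [ 0.5 -0.3 -2. ] T [-0.2  -0.01  0.04] op 0.133 q [ 43.  34. -17. 116.  17.  33.  19.]
```

View pics/c.png

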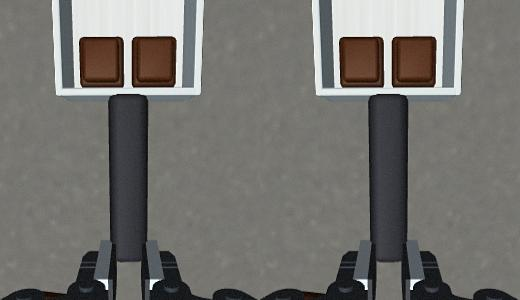

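```bash
for o in 1; do python3 -m jog '0.14 0 0 0 0;0.14 0 0 0 0;0.145 0 0 0 0;0.145 0 0 0 0' 20 | grep -E 'force|open'; done; python3 - <<'E'
from h import *
st(); snap('wrist','a.png')
E
python3 -m jog '0.15 0 0 0 0;0.15 0 0 0 0;0.155 0 0 0 0;0.155 0 0 0 0' 20; python3 - <<'E'
from h import *
st(); snap('wrist','b.png')
cv2.imwrite('pics/c.png',np.hstack([cv2.imread('pics/%s.png'%x)[0:300,130:390] for x in 'ab']))
E
```

```text
contact_force: [0.2, -0.5, -1.7]
opening: 0.149
19.4 [ 0.4226 -0.3032  0.0822] yaw_y 4.9 F [ 0.2 -0.5 -1.7] T [-0.18 -0.   -0.01] op 0.149 q [ 43.  34. -17. 116.  17.  33.  19.]
t: 19.85
eef_pos: [0.4226, -0.3032, 0.0822]
tool_rot: [[-0.085, 0.996, 0.002], [0.996, 0.085, 0.014], [0.014, 0.003, -1.0]]
contact_force: [-0.4, -0.1, -2.3]
opening: 0.158
19.85 [ 0.4226 -0.3032  0.0822] yaw_y 4.9 F [-0.4 -0.1 -2.3] T [-0.2  -0.04 -0.01] op 0.158 q [ 43.  34. -17. 116.  17.  33.  19.]
```

View pics/c.png

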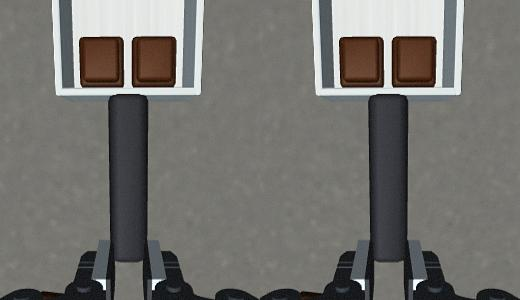

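```bash
python3 -m jog '0.16 0 0 0 0;0.16 0 0 0 0;0.163 0 0 0 0;0.163 0 0 0 0' 20 ; python3 - <<'E'
from h import *
st(); snap('wrist','a.png')
E
python3 -m jog '0.166 0 0 0 0;0.166 0 0 0 0;0.169 0 0 0 0;0.169 0 0 0 0' 20; python3 - <<'E'
from h import *
st(); snap('wrist','b.png')
cv2.imwrite('pics/c.png',np.hstack([cv2.imread('pics/%s.png'%x)[0:300,130:390] for x in 'ab']))
E
```

```text
t: 20.3
eef_pos: [0.4226, -0.3031, 0.0822]
tool_rot: [[-0.085, 0.996, 0.002], [0.996, 0.085, 0.014], [0.014, 0.003, -1.0]]
contact_force: [1.0, -0.4, -2.0]
opening: 0.165
20.3 [ 0.4226 -0.3031  0.0822] yaw_y 4.9 F [ 1.  -0.4 -2. ] T [-0.22 -0.08  0.02] op 0.165 q [ 43.  34. -17. 116.  17.  33.  19.]
t: 20.75
eef_pos: [0.4226, -0.3032, 0.0822]
tool_rot: [[-0.085, 0.996, 0.002], [0.996, 0.085, 0.014], [0.014, 0.003, -1.0]]
contact_force: [0.3, -1.0, -1.2]
opening: 0.171
20.75 [ 0.4226 -0.3032  0.0822] yaw_y 4.9 F [ 0.3 -1.  -1.2] T [-0.18 -0.06  0.02] op 0.171 q [ 43.  34. -17. 116.  17.  33.  19.]
```

View pics/c.png

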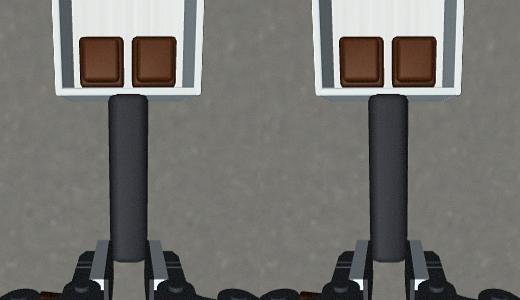

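```bash
python3 -m jog '0.172 0 0 0 0;0.172 0 0 0 0;0.175 0 0 0 0;0.175 0 0 0 0' 20 ; python3 - <<'E'
from h import *
st(); snap('wrist','a.png')
E
python3 -m jog '0.178 0 0 0 0;0.178 0 0 0 0;0.181 0 0 0 0;0.181 0 0 0 0' 20; python3 - <<'E'
from h import *
st(); snap('wrist','b.png')
cv2.imwrite('pics/c.png',np.hstack([cv2.imread('pics/%s.png'%x)[0:300,130:390] for x in 'ab']))
E
```

```text
t: 21.2
eef_pos: [0.4226, -0.3031, 0.0822]
tool_rot: [[-0.085, 0.996, 0.002], [0.996, 0.085, 0.014], [0.014, 0.003, -1.0]]
contact_force: [-1.0, -0.8, -1.0]
opening: 0.173
21.2 [ 0.4226 -0.3031  0.0822] yaw_y 4.9 F [-1.  -0.8 -1. ] T [-0.17  0.08  0.  ] op 0.173 q [ 43.  34. -17. 116.  17.  33.  19.]
t: 21.65
eef_pos: [0.4226, -0.3031, 0.0822]
tool_rot: [[-0.085, 0.996, 0.002], [0.996, 0.085, 0.014], [0.014, 0.003, -1.0]]
contact_force: [0.4, 0.2, -2.2]
opening: 0.181
21.65 [ 0.4226 -0.3031  0.0822] yaw_y 4.9 F [ 0.4  0.2 -2.2] T [-0.03  0.04  0.04] op 0.181 q [ 43.  34. -17. 116.  17.  33.  19.]
```

View pics/c.png

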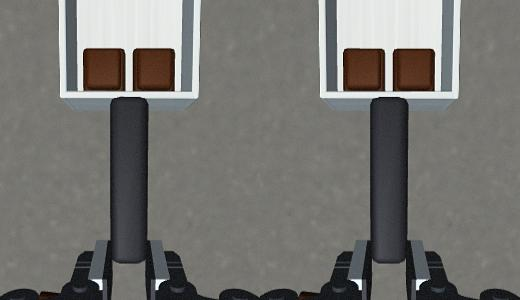

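```bash
python3 -m jog '0.178 0 0.1 0.5 0;0.178 0 0.2 1 0;0.178 0 0.3 1.5 0;0.178 0 0.4 2 0;0.178 0 0.6 2.5 0;0.178 0 0.8 3 0;0.178 0 0.8 3 0' 20 ; python3 - <<'E'
from h import *
st(); snap('wrist','a.png');snap('side','b.png')
cv2.imwrite('pics/c.png',np.hstack([cv2.imread('pics/%s.png'%x)[:,130:390] for x in 'ab']))
E
```

```text
t: 22.4
eef_pos: [0.4229, -0.2949, 0.113]
tool_rot: [[-0.085, 0.996, 0.003], [0.996, 0.085, 0.013], [0.013, 0.004, -1.0]]
contact_force: [0.4, -0.5, -1.8]
opening: 0.182
22.4 [ 0.4229 -0.2949  0.113 ] yaw_y 4.9 F [ 0.4 -0.5 -1.8] T [-0.06  0.    0.06] op 0.182 q [ 43.  31. -19. 115.  15.  36.  19.]
```

View pics/c.png

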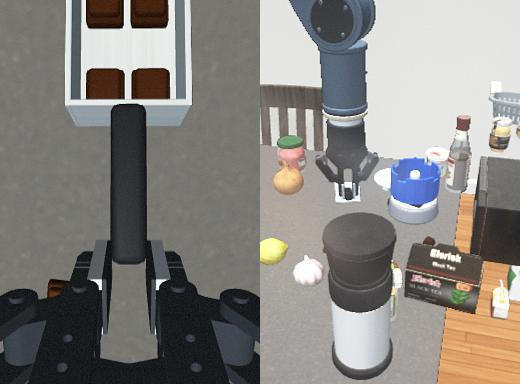

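```bash
python3 -m jog '0 0 0 0 0;0 0 0 0 0;0 0 0 0 0;0 0 0 1 0;0 0 0 3 0;0 0 0 5 0;0 0 0 8 0;0 0 0 12 0;0 0 0 12 0' 110 ; python3 - <<'E'
from h import *
st(); snap('wrist','a.png');snap('side','b.png');snap('top','t.png')
cv2.imwrite('pics/c.png',np.hstack([cv2.imread('pics/%s.png'%x)[:,130:390] for x in ['a','b','t']]))
E
```

```text
t: 23.4
eef_pos: [0.4248, -0.296, 0.2375]
tool_rot: [[-0.085, 0.996, 0.009], [0.996, 0.085, 0.009], [0.008, 0.01, -1.0]]
contact_force: [1.6, 0.4, -2.7]
opening: 0.13
23.4 [ 0.4248 -0.296   0.2375] yaw_y 4.9 F [ 1.6  0.4 -2.7] T [-0.1  -0.04 -0.03] op 0.13 q [ 46.  22. -22. 107.   9.  53.  25.]
```

View pics/c.png

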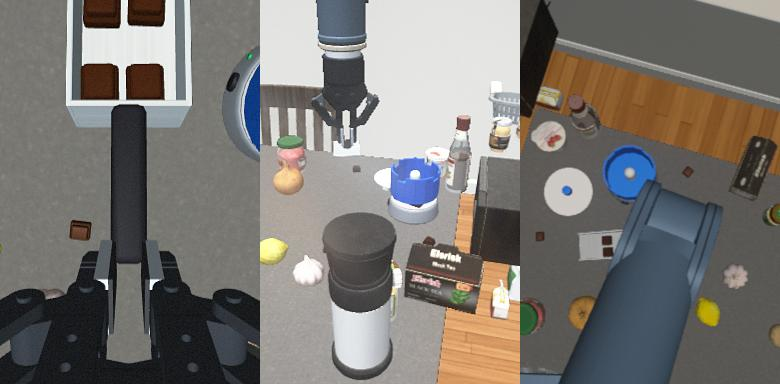

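```bash
cat > fit.py <<'E'
from h import *
from scipy.optimize import least_squares
s=arm.get_state()
def fit(f,obs,yaw,pos0,R,th0=.4):
    # obs: list of ((x,y,z) scoop rel handle, u, v or None)
    def M(p):
        h=p[:3];th=p[3];c,sn=np.cos(p[4]),np.sin(p[4])
        fx=np.array([c*np.cos(th),sn*np.cos(th),-np.sin(th)]);fy=np.array([-sn,c,0]);fz=np.cross(fx,fy)
        return h,np.c_[fx,fy,fz]
    def res(p):
        h,F=M(p);r=[]
        for P,u,v in obs:
            q=proj(f,h+F@np.array(P))
            if u is not None:r.append(q[0]-u)
            if v is not None:r.append(q[1]-v)
        return r
    o=least_squares(res,[*pos0,th0,yaw]);h,F=M(o.x)
    print('handle',h.round(4),'tilt',np.degrees(o.x[3]).round(1),'yaw',np.degrees(o.x[4]).round(1),'mouth',(h+F@[.151,0,.004]).round(4),'rms',np.sqrt(np.mean(o.fun**2)).round(2),o.fun.round(1))
    return h,F
E
python3 - <<'E'
from fit import *
W=.0285
fit('a.png',[((.032,W,.008),67+130,103),((.032,-W,.008),191+130,103),((.032,W,-.026),75+130,126),((.032,-W,-.026),183+130,126),((-.036,0,.003),258,262)],1.66,[.42,-.26,.20],None)
E
```

```text
handle [ 0.4219 -0.261   0.2028] tilt 21.1 yaw 94.5 mouth [ 0.4107 -0.1192  0.152 ] rms 1.68 [-2.9  0.3  3.2  1.2  0.1  0.1 -1.5  0.8  0.8 -2.2]
```

```bash
python3 -m jog '0 2 -2 1 0;0 5 -4 1 0;0 8 -6 1 0;0 11 -9 1 0;0 14 -11 1 0;0 16.4 -11.9 1 0;0 16.4 -11.9 0.5 0;0 16.4 -11.9 0.5 0' 110 ; python3 - <<'E'
from h import *
st(); snap('wrist','a.png');snap('side','b.png');snap('top','t.png')
cv2.imwrite('pics/c.png',np.hstack([cv2.imread('pics/%s.png'%x)[:,130:390] for x in ['a','b','t']]))
E
```

```text
t: 24.35
eef_pos: [0.5855, -0.4133, 0.2341]
tool_rot: [[-0.086, 0.996, -0.002], [0.996, 0.086, 0.016], [0.016, -0.001, -1.0]]
contact_force: [-0.8, -0.7, -2.3]
opening: 0.136
24.35 [ 0.5855 -0.4133  0.2341] yaw_y 4.9 F [-0.8 -0.7 -2.3] T [-0.18  0.02  0.02] op 0.136 q [ 42.  39. -20.  76.  12.  68.  27.]
```

View pics/c.png

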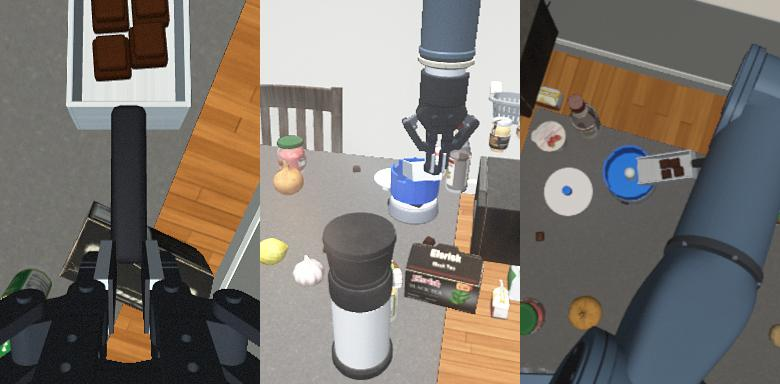

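View pics/a.png

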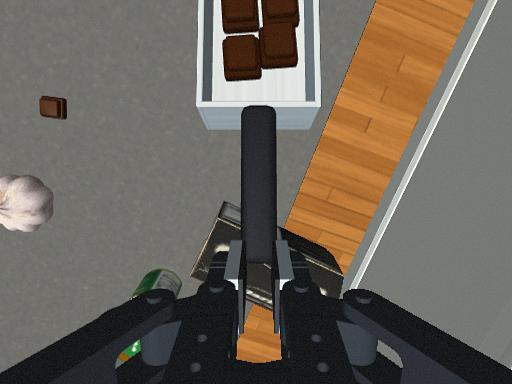

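```bash
python3 - <<'E'
from h import *
cv2.imwrite('pics/c.png',cv2.resize(cv2.imread('pics/t.png')[130:230,200:320],None,fx=6,fy=6,interpolation=cv2.INTER_CUBIC))
E
```

```text
(no output)
```

View pics/c.png

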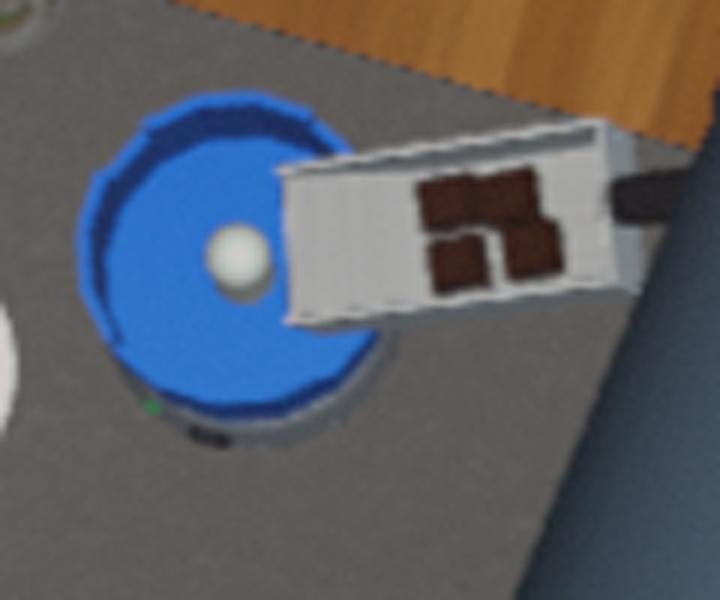

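```bash
python3 - <<'E'
from h import *
o=lambda u,v:(200+u/6,130+v/6)
print('post',pix('t.png',*o(238,255),.105),'mouth',pix('t.png',*o(287,245),.148))
for q in [(150,125),(318,110),(110,340)]:
    print(pix('t.png',*o(*q),.1165))
L=pix('t.png',*o(80,250),.1165);print(L)
E
```

```text
post [ 0.57336688 -0.22049202  0.105     ] mouth [ 0.56977907 -0.24043585  0.148     ]
[ 0.61856635 -0.18787575  0.1165    ]
[ 0.62526753 -0.24882775  0.1165    ]
[ 0.53938906 -0.17591491  0.1165    ]
[ 0.572045  -0.1639407  0.1165   ]
```

```bash
python3 -m jog '0.1 0 0 0 0;0.15 0 0 0 0;0.17 0 0 0 0;0.178 0 0 0 0;0.178 0 0.4 0 0;0.178 0 0.9 0 0;0.178 0 1.5 0.6 0;0.178 0 2 1.4 0;0.178 0 2.7 2.3 0;0.178 0 2.7 2.3 0' 20 ; python3 - <<'E'
from h import *
st(); snap('wrist','a.png');snap('side','b.png');snap('top','t.png')
cv2.imwrite('pics/c.png',np.hstack([cv2.imread('pics/%s.png'%x)[:,130:390] for x in ['a','b','t']]))
E
```

```text
t: 25.5
eef_pos: [0.5863, -0.3855, 0.2622]
tool_rot: [[-0.086, 0.996, 0.003], [0.996, 0.086, 0.013], [0.013, 0.004, -1.0]]
contact_force: [0.2, -0.1, -0.7]
opening: 0.18
25.5 [ 0.5863 -0.3855  0.2622] yaw_y 4.9 F [ 0.2 -0.1 -0.7] T [-0.1   0.06  0.02] op 0.18 q [ 41.  36. -20.  76.  12.  70.  25.]
```

View pics/c.png

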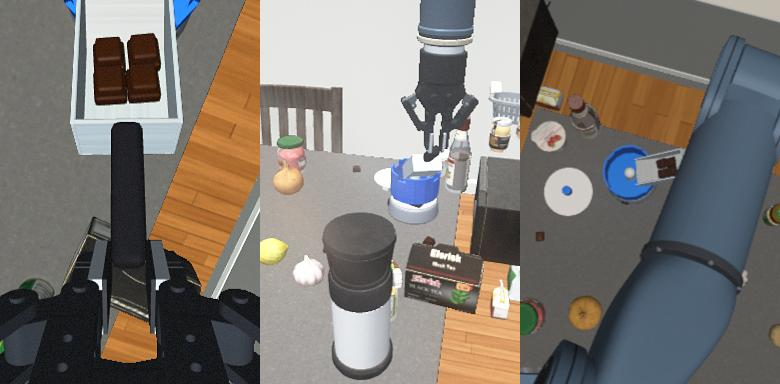

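```bash
python3 - <<'E'
from fit import *
W=.0285
fit('a.png',[((.032,W,.008),72+130,120),((.032,-W,.008),183+130,120),((.032,W,-.026),78+130,153),((.032,-W,-.026),179+130,152),((-.036,0,.003),258,265)],1.66,[.58,-.35,.23],None)
cv2.imwrite('pics/c.png',cv2.resize(cv2.imread('pics/t.png')[130:230,200:320],None,fx=6,fy=6,interpolation=cv2.INTER_CUBIC))
E
```

```text
handle [ 0.5833 -0.3568  0.2204] tilt 34.9 yaw 95.1 mouth [ 0.5721 -0.2311  0.1373] rms 1.7 [-2.8  1.1  3.4  0.8  0.6 -0.5 -2.   0.3  0.5 -1.6]
```

View pics/c.png

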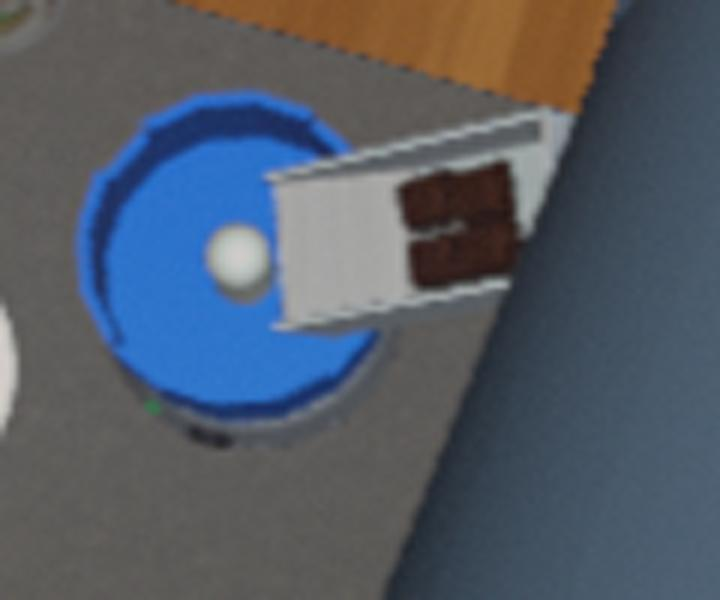

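```bash
python3 -m jog '0.18 0 0.5 0.3 0;0.18 0 1 0.8 0;0.182 0 1.6 1.3 0;0.182 0 2.2 1.8 0;0.182 0 2.2 1.8 0' 20 ; python3 - <<'E'
from fit import *
st(); snap('wrist','a.png');snap('side','b.png');snap('top','t.png')
cv2.imwrite('pics/c.png',np.hstack([cv2.imread('pics/%s.png'%x)[:,130:390] for x in ['a','b','t']]))
E
```

```text
t: 26.15
eef_pos: [0.5859, -0.3636, 0.2793]
tool_rot: [[-0.086, 0.996, 0.002], [0.996, 0.086, 0.013], [0.013, 0.003, -1.0]]
contact_force: [-0.4, 0.1, -1.4]
opening: 0.181
26.15 [ 0.5859 -0.3636  0.2793] yaw_y 4.9 F [-0.4  0.1 -1.4] T [0.06 0.1  0.08] op 0.181 q [ 40.  34. -21.  77.  11.  71.  24.]
```

View pics/c.png

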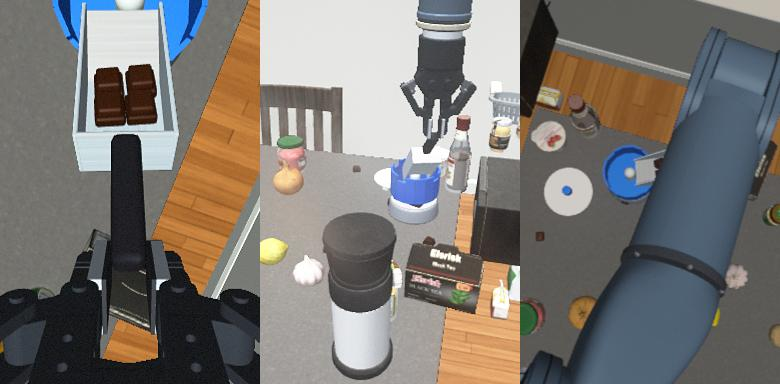

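```bash
python3 -m jog '0.182 -0.1 0.6 0.5 0;0.182 -0.2 1.2 1 0;0.182 -0.2 1.8 1.5 0;0.182 -0.2 2.5 2 0;0.182 -0.2 2.5 2 0;0.182 -0.2 2.5 2 0' 20 ; python3 - <<'E'
from fit import *
st(); snap('wrist','a.png');snap('side','b.png');snap('top','t.png')
cv2.imwrite('pics/c.png',np.hstack([cv2.imread('pics/%s.png'%x)[:,130:390] for x in ['a','b','t']]))
E
```

```text
t: 26.9
eef_pos: [0.5832, -0.3399, 0.2984]
tool_rot: [[-0.085, 0.996, 0.001], [0.996, 0.085, 0.013], [0.012, 0.002, -1.0]]
contact_force: [0.5, -0.1, -1.8]
opening: 0.181
26.9 [ 0.5832 -0.3399  0.2984] yaw_y 4.9 F [ 0.5 -0.1 -1.8] T [0.03 0.   0.02] op 0.181 q [ 38.  32. -21.  78.  11.  72.  22.]
```

View pics/c.png

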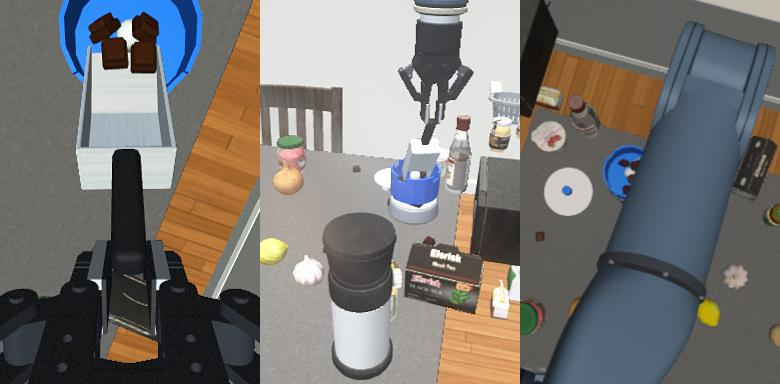

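```bash
python3 -m jog '0.182 -0.1 0.8 0.4 0;0.182 -0.2 1.6 0.8 0;0.182 -0.3 2.3 1.2 0;0.182 -0.4 3 1.4 0;0.182 -0.4 3 1.4 0;0.182 -0.4 3 1.4 0' 20 ; python3 - <<'E'
from fit import *
st(); snap('wrist','a.png');snap('side','b.png');snap('top','t.png')
cv2.imwrite('pics/c.png',np.hstack([cv2.imread('pics/%s.png'%x)[:,130:390] for x in ['a','b','t']]))
E
```

```text
t: 27.65
eef_pos: [0.5789, -0.3103, 0.312]
tool_rot: [[-0.085, 0.996, 0.0], [0.996, 0.085, 0.013], [0.012, 0.001, -1.0]]
contact_force: [-0.1, 0.1, -1.7]
opening: 0.183
27.65 [ 0.5789 -0.3103  0.312 ] yaw_y 4.8 F [-0.1  0.1 -1.7] T [-0.01  0.04  0.  ] op 0.183 q [ 37.  30. -21.  80.  10.  72.  20.]
```

View pics/c.png

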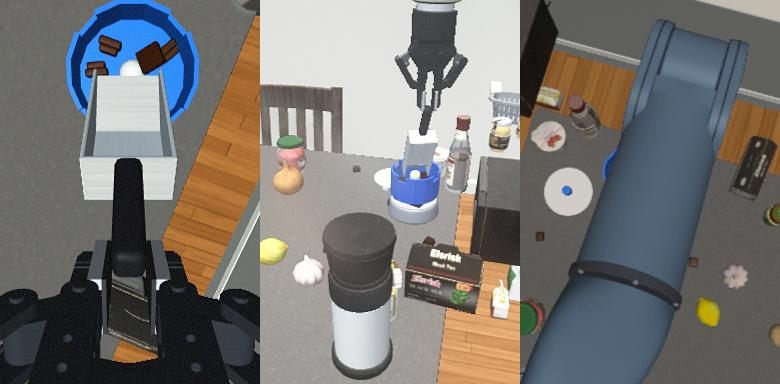

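```bash
python3 - <<'E'
from fit import *
W=.0285
fit('a.png',[((.032,W,.008),83+130,158),((.032,-W,.008),175+130,157),((.032,W,-.026),81+130,196),((.032,-W,-.026),174+130,198),((-.036,0,.003),258,265),((.151,W,.030),86+130,75)],1.66,[.58,-.30,.26],None,1.)
E
```

```text
handle [ 0.5771 -0.2963  0.2524] tilt 67.1 yaw 97.8 mouth [ 0.5686 -0.2345  0.1149] rms 6.74 [ -4.5   6.4  -1.1   2.5   4.6  11.6  -1.9   5.3   1.2 -11.8   2.  -12.1]
```

```bash
python3 -m jog '0 0 0 0 0;0 0 0 0 0;0 0 -0.5 1 0;0 0 -1 3 0;0 0 -1 5 0;0 -3 -1 5 0;0 -7 0 5 0;0 -11 4 5 0;0 -15 8 4 0;0 -16.8 12 2 0;0 -16.8 12 0 0;0 -16.8 12 0 0' 110 ; python3 - <<'E'
from fit import *
st(); snap('wrist','a.png');snap('side','b.png');snap('top','t.png')
cv2.imwrite('pics/c.png',np.hstack([cv2.imread('pics/%s.png'%x)[:,130:390] for x in ['a','b','t']]))
E
```

```text
t: 29.0
eef_pos: [0.409, -0.1896, 0.3109]
tool_rot: [[-0.085, 0.996, -0.003], [0.996, 0.086, 0.013], [0.013, -0.002, -1.0]]
contact_force: [-0.7, -0.7, -1.5]
opening: 0.132
29.0 [ 0.409  -0.1896  0.3109] yaw_y 4.9 F [-0.7 -0.7 -1.5] T [-0.17  0.06  0.04] op 0.132 q [ 40.  12. -25. 108.   5.  61.  18.]
```

View pics/c.png

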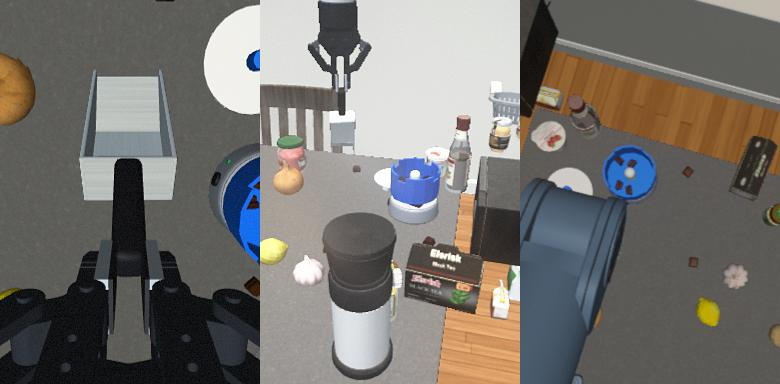

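```bash
python3 -m jog '0 0 0 -4 0;0 0 0 -8 0;0 0 0 -10.5 0;0 0 0 -11 0;0.1 0 0 -11 0;0.15 0 0 -11 0;0.178 0 -0.5 -11.4 0;0.178 0 -1.5 -12 0;0.178 0 -2.5 -12.7 0;0.178 0 -3.3 -13.5 0;0.178 0 -3.3 -13.5 0' 20 ; python3 - <<'E'
from fit import *
st(); snap('wrist','a.png');snap('side','b.png');snap('top','t.png')
cv2.imwrite('pics/c.png',np.hstack([cv2.imread('pics/%s.png'%x)[:,130:390] for x in ['a','b','t']]))
E
```

```text
t: 30.25
eef_pos: [0.4137, -0.2287, 0.1791]
tool_rot: [[-0.08, 0.997, 0.006], [0.997, 0.079, 0.008], [0.008, 0.007, -1.0]]
contact_force: [0.8, -4.1, 6.6]
opening: 0.182
30.25 [ 0.4137 -0.2287  0.1791] yaw_y 4.6 F [ 0.8 -4.1  6.6] T [-0.67 -0.27 -0.08] op 0.182 q [ 40.  23. -22. 117.  12.  42.  15.]
```

View pics/c.png

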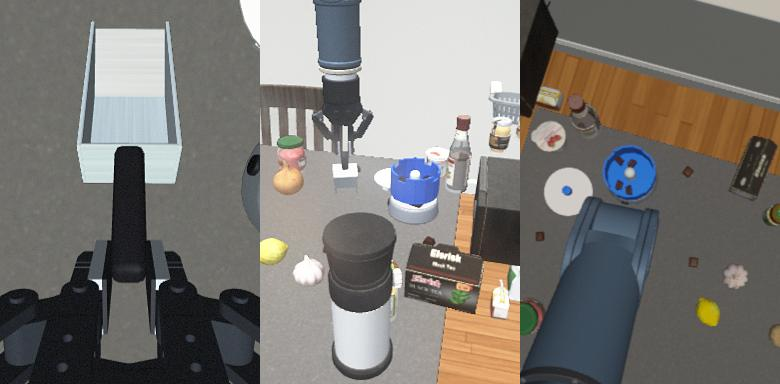

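```bash
python3 -m jog '0.18 0 -1 -1 0;0.18 0 -2 -2.2 0;0.18 0 -3.2 -3.7 0;0.18 0 -4 -5 0;0.18 0 -5 -6.4 0;0.18 0 -5.6 -7.9 0;0.18 0 -6.3 -9.3 0;0.18 0 -6.5 -9.3 0' 20 ; python3 - <<'E'
from fit import *
st(); snap('wrist','a.png');snap('side','b.png');snap('top','t.png')
cv2.imwrite('pics/c.png',np.hstack([cv2.imread('pics/%s.png'%x)[:,130:390] for x in ['a','b','t']]))
E
```

```text
t: 31.2
eef_pos: [0.4123, -0.2921, 0.0839]
tool_rot: [[-0.081, 0.997, 0.002], [0.997, 0.081, 0.012], [0.011, 0.003, -1.0]]
contact_force: [-0.2, 0.5, -0.3]
opening: 0.178
31.2 [ 0.4123 -0.2921  0.0839] yaw_y 4.6 F [-0.2  0.5 -0.3] T [ 0.15  0.03 -0.01] op 0.178 q [ 43.  33. -18. 118.  17.  32.  17.]
```

View pics/c.png

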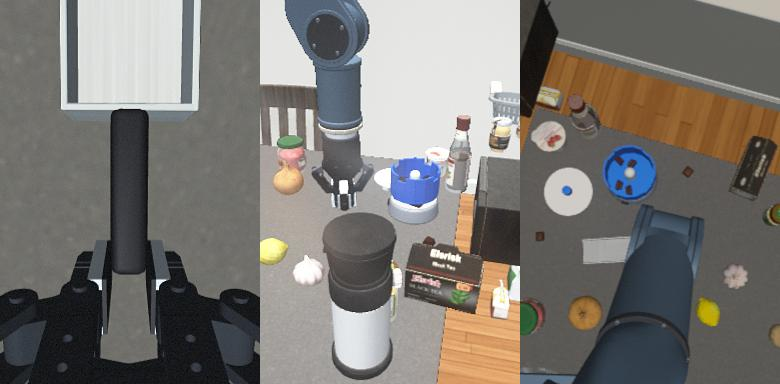

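```bash
python3 -m jog '0.18 0 -0.3 -1 0;0.18 0 -0.5 -2 0;0.18 0 -0.7 -3 0;0.18 0 -0.7 -3.4 0;0.18 0 -0.7 -3.4 0;0.4 0 -0.7 -3.3 0;0.4 0 -0.7 -3.3 0;0.4 0 -0.7 -3 0;0.4 0 -1 2 0;0.5 0 -2 7 0;0.5 0 -4 12 0;0.5 0 -5 15 0' 20 ; python3 - <<'E'
from fit import *
st(); snap('wrist','a.png');snap('side','b.png');snap('top','t.png')
cv2.imwrite('pics/c.png',np.hstack([cv2.imread('pics/%s.png'%x)[:,130:390] for x in ['a','b','t']]))
for n,(u,v),z in [('s0',(298,172),.007),('s1',(304,262),.007)]: print(proj('a.png',pix('top0.png',u,v,z)))
E
```

```text
t: 32.55
eef_pos: [0.4136, -0.343, 0.24]
tool_rot: [[-0.081, 0.997, 0.007], [0.997, 0.081, 0.008], [0.007, 0.008, -1.0]]
contact_force: [1.0, -0.8, 0.5]
opening: 0.501
32.55 [ 0.4136 -0.343   0.24  ] yaw_y 4.6 F [ 1.  -0.8  0.5] T [-0.08  0.    0.01] op 0.501 q [ 52.  23. -24. 104.  10.  55.  28.]
[np.float64(426.7571003800753), np.float64(191.8529870341766)]
[np.float64(223.58937359861014), np.float64(192.27035498730402)]
```

View pics/c.png

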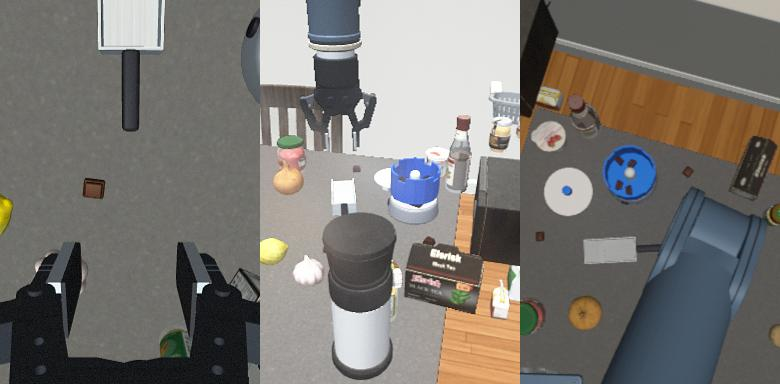

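View pics/a.png

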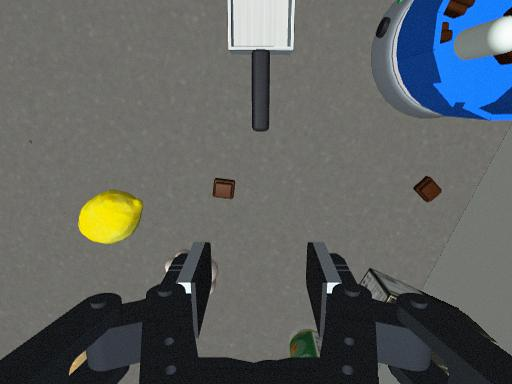

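```bash
python3 - <<'E'
from fit import *
cv2.imwrite('pics/c.png',np.hstack([cv2.resize(cv2.imread('pics/a.png')[165:215,x:x+50],None,fx=7,fy=7,interpolation=cv2.INTER_CUBIC) for x in (200,403)]))
for q in [(223.5,188,.012),(427.5,189,.012)]:
  p=pix('a.png',*q); print(p,(p-arm.get_state()['eef_pos'])*100)
print(pix('top0.png',345,277,.03))
E
```

```text
[ 0.38076493 -0.36523603  0.012     ] [ -3.32383576  -2.19542941 -22.68144805]
[ 0.59187705 -0.34955743  0.012     ] [ 17.78737619  -0.62756954 -22.68144805]
[ 0.34928506 -0.46354465  0.03      ]
```

View pics/c.png

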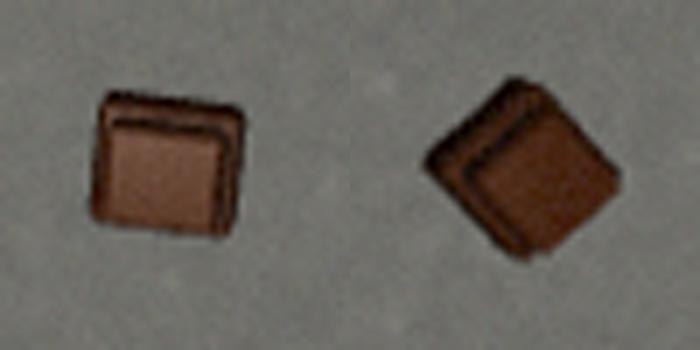

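```bash
python3 -m jog '0.5 -3.3 -2.3 -4 -6;0.5 -3.3 -2.3 -9 -6;0.5 -3.3 -2.3 -13 -6;0.5 -3.3 -2.3 -17 -6;0.5 -3.3 -2.3 -20 -6;0.5 -3.3 -2.3 -21.2 -6;0.5 -3.3 -2.3 -21.2 -6' 40 ; python3 - <<'E'
from fit import *
st(); snap('wrist','a.png')
E
```

```text
t: 33.4
eef_pos: [0.3802, -0.3648, 0.0253]
tool_rot: [[0.024, 1.0, 0.007], [1.0, -0.024, 0.008], [0.008, 0.006, -1.0]]
contact_force: [0.4, 0.1, 0.0]
opening: 0.501
33.4 [ 0.3802 -0.3648  0.0253] yaw_y -1.4 F [0.4 0.1 0. ] T [-0.   -0.01 -0.06] op 0.501 q [ 48.  40. -14. 117.  20.  25.  18.]
```

View pics/a.png

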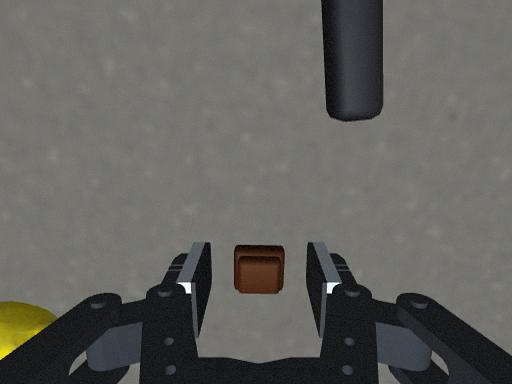

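```bash
python3 -m jog '0.5 0 0.2 0.3 0;0 0 0.2 0.3 0;0 0 0.2 0.3 0;0 0 0.2 0.3 0;0 0 0.2 0.3 0;0 0 0.2 3 0;0 0 0.2 7 0;0 0 0.2 12 0;0 0 0.2 16 0;0 0 0.2 17 0' 40 ; python3 - <<'E'
from fit import *
st(); snap('wrist','a.png')
E
```

```text
t: 34.45
eef_pos: [0.3822, -0.3645, 0.2011]
tool_rot: [[0.024, 1.0, 0.014], [1.0, -0.025, 0.002], [0.002, 0.013, -1.0]]
contact_force: [0.2, -0.1, -0.5]
opening: 0.246
34.45 [ 0.3822 -0.3645  0.2011] yaw_y -1.4 F [ 0.2 -0.1 -0.5] T [-0.05 -0.04 -0.  ] op 0.246 q [ 54.  25. -22. 109.  11.  48.  25.]
```

View pics/a.png

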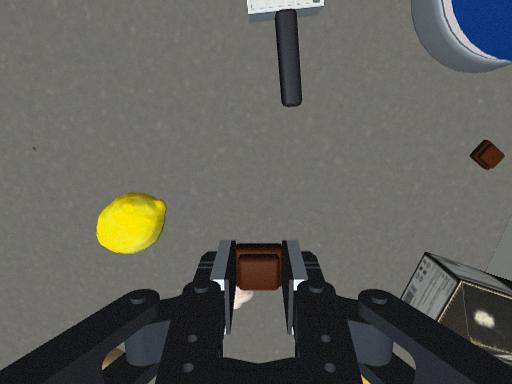

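```bash
python3 -m jog '0 4 2.5 0 0;0 8 5 0 0;0 12 7.5 0 0;0 16 10 0 0;0 19.1 11.6 0 0;0 19.1 11.6 -3 0;0 19.1 11.6 -5.7 0;0 19.1 11.6 -5.7 0;0.4 19.1 11.6 -5.7 0;0.4 19.1 11.6 -5.7 0;0.4 19.1 11.6 -3 0;0.45 19.1 11.6 2 0' 40 ; python3 - <<'E'
from fit import *
st(); snap('wrist','a.png')
E
```

```text
t: 35.7
eef_pos: [0.5714, -0.2484, 0.2198]
tool_rot: [[0.025, 1.0, 0.009], [1.0, -0.025, 0.004], [0.004, 0.009, -1.0]]
contact_force: [0.4, -1.1, -1.2]
opening: 0.452
35.7 [ 0.5714 -0.2484  0.2198] yaw_y -1.4 F [ 0.4 -1.1 -1.2] T [-0.03 -0.09  0.03] op 0.452 q [ 33.  31. -22.  93.  13.  58.   6.]
```

View pics/a.png

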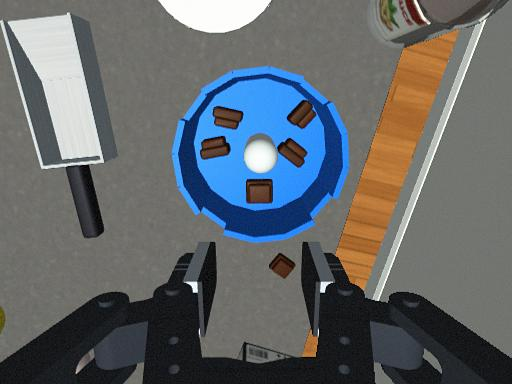

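```bash
python3 - <<'E'
from fit import *
p=pix('a.png',282,265,.012);print(p)
print(pix('top0.png',340.5,191,.07))
snap('top','t.png');im=cv2.imread('pics/t.png')
cv2.imwrite('pics/c.png',cv2.resize(im[110:310,130:480],None,fx=2.28,fy=2.28,interpolation=cv2.INTER_CUBIC))
E
python3 -m jog '0.5 0.5 -2.5 2 -7;0.5 1 -5 2 -14;0.5 1.5 -7.5 2 -21;0.5 2 -9 2 -28;0.5 2.1 -10.3 1 -35;0.5 2.1 -10.3 0 -42;0.5 2.1 -10.3 0 -42'
python3 - <<'E'
from fit import *
st(); snap('wrist','a.png')
E
```

```text
[ 0.59498159 -0.34689456  0.012     ]
[ 0.5419464  -0.44612805  0.07      ]
t: 36.5
eef_pos: [0.597, -0.3525, 0.2285]
tool_rot: [[0.69, 0.724, 0.017], [0.724, -0.689, -0.018], [-0.002, 0.024, -1.0]]
contact_force: [0.0, 0.9, 1.2]
opening: 0.496
36.5 [ 0.597  -0.3525  0.2285] yaw_y -43.6 F [0.  0.9 1.2] T [ 0.03 -0.   -0.01] op 0.496 q [ 32.  35.  -9.  82.   7.  62. -23.]
```

View pics/a.png

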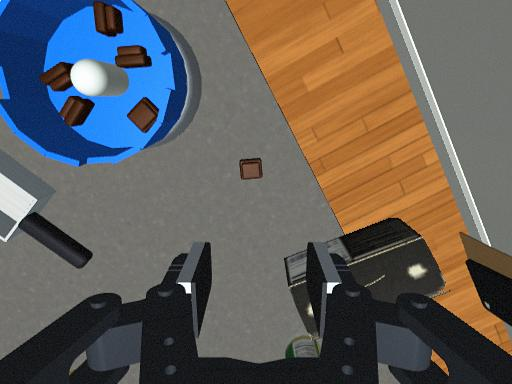

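View pics/c.png

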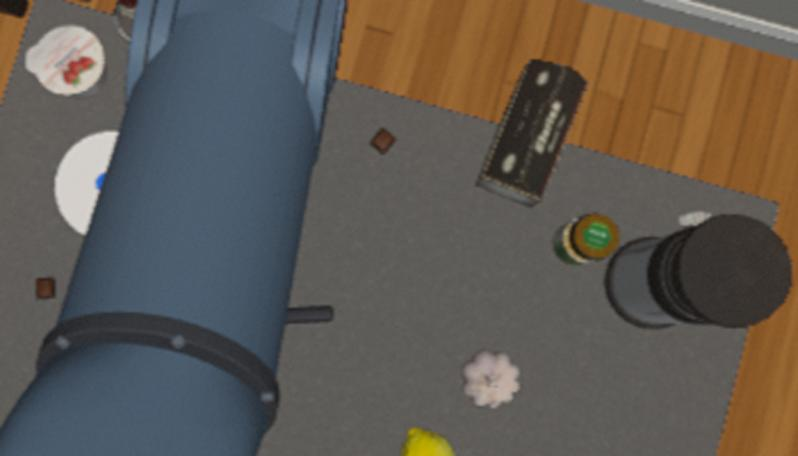

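```bash
python3 - <<'E'
from fit import *
p=pix('a.png',251,168.5,.012);print(p,(p-arm.get_state()['eef_pos'])*100)
E
```

```text
[ 0.59649394 -0.35024542  0.012     ] [ -0.09209265   0.1953519  -21.71857274]
```

```bash
python3 -m jog '0.5 -0.1 0.2 -5 2;0.5 -0.1 0.2 -10 2;0.5 -0.1 0.2 -14 2;0.5 -0.1 0.2 -17 2;0.5 -0.1 0.2 -19.5 2;0.5 -0.1 0.2 -19.8 2;0.5 -0.1 0.2 -19.8 2' 40 ; python3 - <<'E'
from fit import *
st(); snap('wrist','a.png')
E
```

```text
t: 37.25
eef_pos: [0.5969, -0.3502, 0.0321]
tool_rot: [[0.658, 0.752, 0.019], [0.753, -0.658, -0.017], [-0.001, 0.026, -1.0]]
contact_force: [0.8, -0.6, 0.6]
opening: 0.503
37.25 [ 0.5969 -0.3502  0.0321] yaw_y -41.2 F [ 0.8 -0.6  0.6] T [ 0.    0.04 -0.  ] op 0.503 q [ 31.  47.  -8.  93.  10.  40. -24.]
```

View pics/a.png

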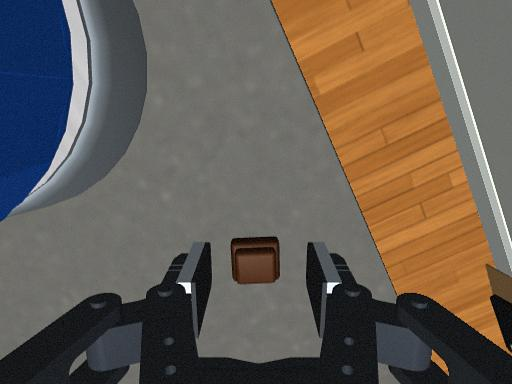

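```bash
python3 -m jog '0.5 0.2 0.3 -0.4 0;0.5 0.2 0.3 -0.4 0;0 0.2 0.3 -0.4 0;0 0.2 0.3 -0.4 0;0 0.2 0.3 -0.4 0;0 0.2 0.3 -0.4 0;0 0.2 0.3 3 0;0 0.2 0.3 7 0;0 0.2 0.3 12 0;0 0.2 0.3 15 0;0 0.2 0.3 15 0' 40 ; python3 - <<'E'
from fit import *
st(); snap('wrist','a.png')
E
```

```text
t: 38.4
eef_pos: [0.6017, -0.3488, 0.1889]
tool_rot: [[0.659, 0.751, 0.028], [0.752, -0.659, -0.022], [0.002, 0.036, -0.999]]
contact_force: [0.2, 0.5, -0.4]
opening: 0.236
38.4 [ 0.6017 -0.3488  0.1889] yaw_y -41.2 F [ 0.2  0.5 -0.4] T [-0.03  0.05  0.06] op 0.236 q [ 32.  37. -10.  86.   8.  56. -22.]
```

View pics/a.png

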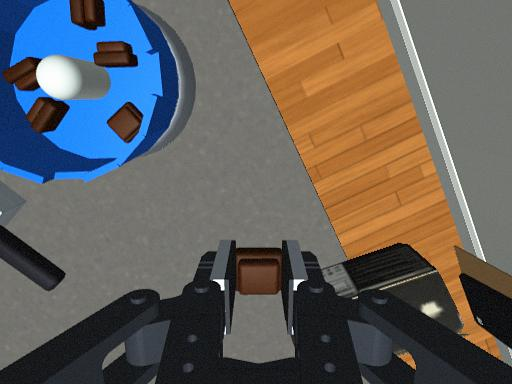

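```bash
python3 -m jog '0 -0.5 4 0 0;0 -1 8 0 0;0 -2 12 0 0;0 -2.9 15.9 0 0;0 -2.9 15.9 -2.5 0;0 -2.9 15.9 -4.6 0;0 -2.9 15.9 -4.6 0;0.4 -2.9 15.9 -4.6 0;0.4 -2.9 15.9 -4.6 0;0.4 -2.9 15.9 -2 0;0.45 -3 15 2 0;0.45 -3.5 14 5 0' 40 ; python3 - <<'E'
from fit import *
st(); snap('wrist','a.png')
E
```

```text
t: 39.65
eef_pos: [0.5664, -0.2083, 0.2389]
tool_rot: [[0.658, 0.752, 0.027], [0.753, -0.658, -0.021], [0.002, 0.034, -0.999]]
contact_force: [-0.4, -0.8, 0.6]
opening: 0.452
39.65 [ 0.5664 -0.2083  0.2389] yaw_y -41.2 F [-0.4 -0.8  0.6] T [-0.01  0.02 -0.01] op 0.452 q [ 22.  27. -11.  97.   7.  55. -32.]
```

View pics/a.png

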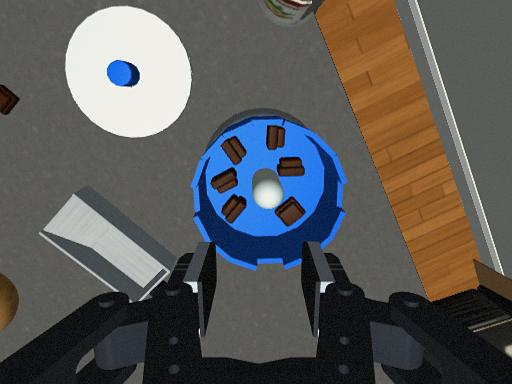

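```bash
python3 -m jog '0.5 -2 3 0 -5;0.5 -4 6 0 -10;0.5 -6 9 0 -15;0.5 -8 12 0 -20;0.5 -10 15 0 -25;0.5 -11 18 0 -30;0.5 -11 20 0 -35;0.5 -11 20 0 -40;0.5 -11 20 0 -44;0.5 -11 20 0 -44' 40 ; python3 - <<'E'
from fit import *
st(); snap('wrist','a.png');snap('top','t.png')
cv2.imwrite('pics/c.png',cv2.resize(cv2.imread('pics/t.png')[110:310,130:480],None,fx=2.28,fy=2.28,interpolation=cv2.INTER_CUBIC))
E
```

```text
t: 40.7
eef_pos: [0.4573, -0.0113, 0.2444]
tool_rot: [[0.997, 0.08, 0.008], [0.08, -0.996, -0.04], [0.005, 0.041, -0.999]]
contact_force: [-1.1, -0.7, 1.0]
opening: 0.498
40.7 [ 0.4573 -0.0113  0.2444] yaw_y -85.4 F [-1.1 -0.7  1. ] T [ 0.07  0.02 -0.02] op 0.498 q [ -4.  15.  -3. 115.   4.  50. -95.]
```

View pics/a.png

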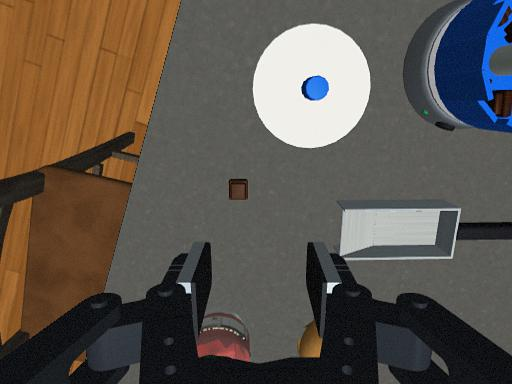

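View pics/c.png

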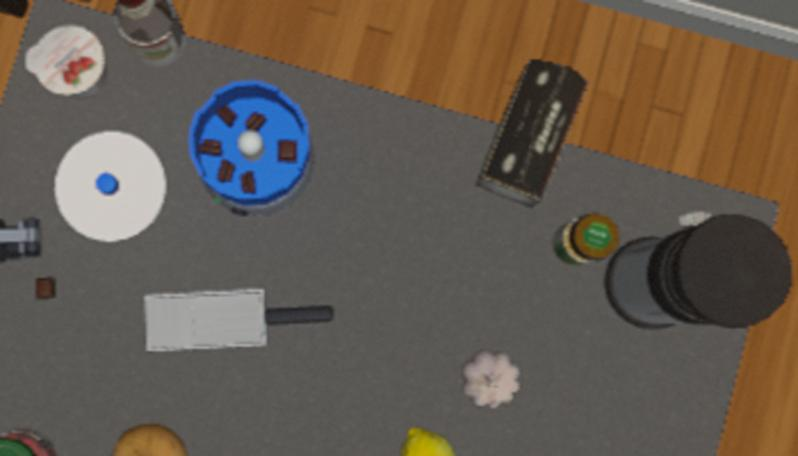

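```bash
python3 - <<'E'
from fit import *
p=pix('a.png',238,188.5,.012);print(p,(p-arm.get_state()['eef_pos'])*100, np.hypot(p[0],p[1]))
print(pix('t.png',130+45/2.28,110+288/2.28,.012))
E
```

```text
[ 0.4349347  -0.00162603  0.012     ] [ -2.21688359   0.99721972 -23.21457125] 0.434937744185599
[ 0.43214194 -0.00531933  0.012     ]
```

```bash
python3 -m jog '0.5 -2.3 0.9 -5 0;0.5 -2.3 0.9 -10 0;0.5 -2.3 0.9 -14 0;0.5 -2.3 0.9 -18 0;0.5 -2.3 0.9 -20.5 0;0.5 -2.3 0.9 -21.2 0;0.5 -2.3 0.9 -21.2 0' 40 ; python3 - <<'E'
from fit import *
st(); snap('wrist','a.png')
E
```

```text
t: 41.5
eef_pos: [0.4339, -0.0028, 0.0317]
tool_rot: [[0.997, 0.083, 0.006], [0.083, -0.996, -0.041], [0.002, 0.041, -0.999]]
contact_force: [-0.2, -0.2, 0.5]
opening: 0.503
41.5 [ 0.4339 -0.0028  0.0317] yaw_y -85.2 F [-0.2 -0.2  0.5] T [ 0.07  0.01 -0.03] op 0.503 q [  -8.   35.    0.  131.   10.   14. -102.]
```

View pics/a.png

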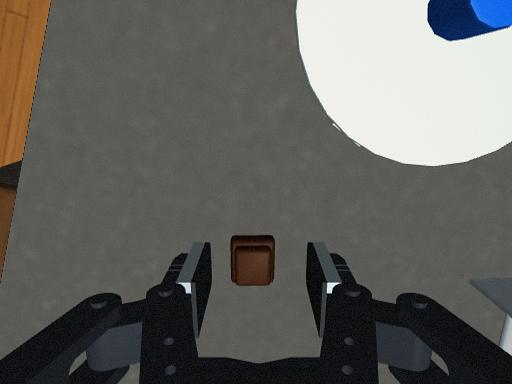

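```bash
python3 -m jog '0.5 0.3 0.1 -0.3 0;0.5 0.3 0.1 -0.3 0;0 0.3 0.1 -0.3 0;0 0.3 0.1 -0.3 0;0 0.3 0.1 -0.3 0;0 0.3 0.1 -0.3 0;0 0.3 0.1 3 0;0 0.3 0.1 7 0;0 0.3 0.1 12 0;0 1 0 16 0;0 2 -1 17 0' 40 ; python3 - <<'E'
from fit import *
st(); snap('wrist','a.png')
E
```

```text
t: 42.65
eef_pos: [0.4558, -0.0119, 0.2072]
tool_rot: [[0.996, 0.084, 0.014], [0.084, -0.996, -0.039], [0.011, 0.04, -0.999]]
contact_force: [0.6, 0.6, 0.1]
opening: 0.218
42.65 [ 0.4558 -0.0119  0.2072] yaw_y -85.2 F [0.6 0.6 0.1] T [0.05 0.01 0.02] op 0.218 q [ -3.  18.  -4. 119.   5.  43. -96.]
```

View pics/a.png

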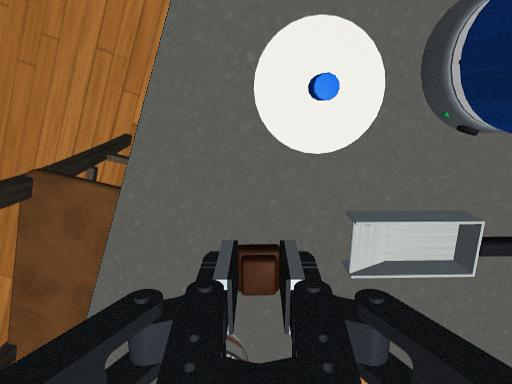

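```bash
python3 -m jog '0 3 -4 0 0;0 6 -8 0 0;0 9 -12 0 0;0 12 -16 0 0;0 13.9 -20 0 0;0 13.9 -23 0 0;0 13.9 -23 -3 0;0 13.9 -23 -6 0;0 13.9 -23 -6 0;0.4 13.9 -23 -6 0;0.4 13.9 -23 -6 0;0.4 13.9 -23 -2 0' 40 ; python3 -m jog '0.5 0 3 4 0;0.5 -2 6 7 0;0.5 -3 10 8 0;0.5 -5 14 8 0;0.5 -6 17 8 0;0.5 -6 17 8 0'; python3 - <<'E'
from fit import *
st(); snap('wrist','a.png');snap('top','t.png')
cv2.imwrite('pics/c.png',cv2.resize(cv2.imread('pics/t.png')[110:310,130:480],None,fx=2.28,fy=2.28,interpolation=cv2.INTER_CUBIC))
E
```

```text
t: 43.9
eef_pos: [0.5947, -0.243, 0.1843]
tool_rot: [[0.997, 0.083, 0.009], [0.083, -0.996, -0.038], [0.006, 0.039, -0.999]]
contact_force: [0.6, -0.1, 0.1]
opening: 0.399
t: 44.5
eef_pos: [0.5341, -0.0679, 0.2666]
tool_rot: [[0.996, 0.089, 0.013], [0.09, -0.995, -0.036], [0.009, 0.037, -0.999]]
contact_force: [0.1, -0.4, 0.9]
opening: 0.501
44.5 [ 0.5341 -0.0679  0.2666] yaw_y -84.9 F [ 0.1 -0.4  0.9] T [0.05 0.01 0.02] op 0.501 q [  4.  20.  -4. 103.   4.  56. -87.]
```

View pics/a.png

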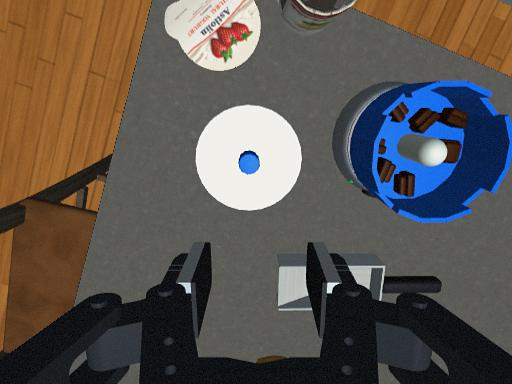

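View pics/c.png

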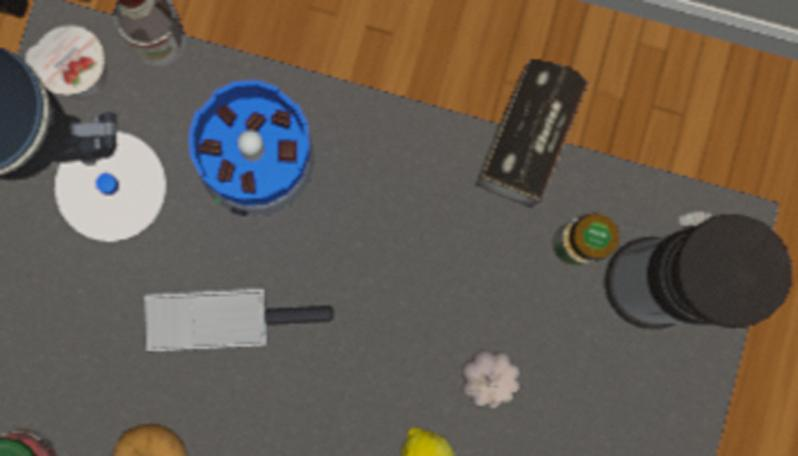

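```bash
python3 - <<'E'
from fit import *
a=cv2.imread('pics/w6.png')[120:190,30:130];b=cv2.imread('pics/w3.png')[130:190,50:150]
b=cv2.copyMakeBorder(b,0,10,0,0,cv2.BORDER_CONSTANT)
cv2.imwrite('pics/c.png',np.hstack([cv2.resize(x,None,fx=4,fy=4,interpolation=cv2.INTER_CUBIC) for x in (a,b)]))
E
```

```text
(no output)
```

View pics/c.png

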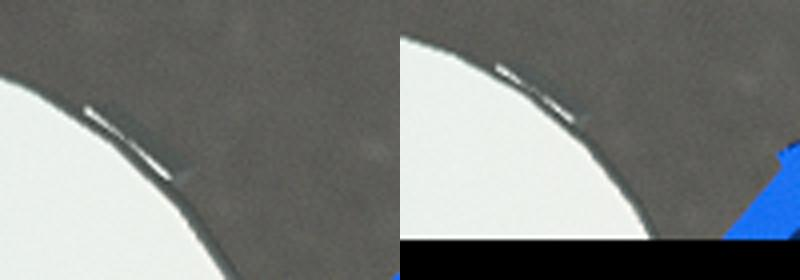

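```bash
python3 - <<'E'
from fit import *
k=pix('a.png',249,161,.039);t=pix('t.png',130+107/2.28,110+184/2.28,.039);print('knob',k,t)
# disc centre: w view ellipse 196..302, 105..210
print(pix('a.png',249,157.5,.013))
for c in (k,t):
  for f,a,b in [('w6.png',(51.25,146.75),(72.5,165)),('w3.png',(74.25,146.75),(93.75,160.5))]:
    for z in(0,.004):
      A=pix(f,*a,z);B=pix(f,*b,z);m=(A+B)/2-c;e=B-A
      print(f,z,'len',np.hypot(*e[:2]).round(4),'edge normal',(np.degrees(np.arctan2(e[1],e[0])))%90,'radial',np.hypot(*m[:2]).round(4),np.degrees(np.arctan2(m[1],m[0]))%90)
E
```

```text
knob [ 0.54338115 -0.06641365  0.039     ] [ 0.53890845 -0.07081892  0.039     ]
[ 0.5427103  -0.06679296  0.013     ]
w6.png 0 len 0.016 edge normal 55.622597275850595 radial 0.0505 57.83820362883029
w6.png 0.004 len 0.0157 edge normal 55.62259727585054 radial 0.0525 56.46679427649179
w3.png 0 len 0.0158 edge normal 57.06296598593346 radial 0.0508 57.389372792894534
w3.png 0.004 len 0.0155 edge normal 57.06296598593333 radial 0.0526 56.081217199917006
w6.png 0 len 0.016 edge normal 55.622597275850595 radial 0.0523 64.54669448872934
w6.png 0.004 len 0.0157 edge normal 55.62259727585054 radial 0.0541 62.98101329307571
w3.png 0 len 0.0158 edge normal 57.06296598593346 radial 0.0526 64.07240817258119
w3.png 0.004 len 0.0155 edge normal 57.06296598593333 radial 0.0542 62.59317679958839
```

```bash
python3 -m jog '0.5 0.4 0 -4 0;0.5 0.7 0 -8 0;0.5 0.8 0.1 -12 0;0.5 0.8 0.1 -15.5 0;0.5 0.8 0.1 -16 0;0.5 0.8 0.1 -16 0' 60; python3 - <<'E'
from fit import *
st(); snap('wrist','a.png')
cv2.imwrite('pics/c.png',cv2.resize(cv2.imread('pics/t.png')[140:210,205:275],None,fx=8,fy=8,interpolation=cv2.INTER_CUBIC))
E
```

```text
t: 45.2
eef_pos: [0.5433, -0.0726, 0.1061]
tool_rot: [[0.996, 0.083, 0.011], [0.083, -0.996, -0.039], [0.008, 0.04, -0.999]]
contact_force: [-0.5, 0.1, 0.4]
opening: 0.496
45.2 [ 0.5433 -0.0726  0.1061] yaw_y -85.2 F [-0.5  0.1  0.4] T [ 0.03 -0.02 -0.04] op 0.496 q [  3.  32.  -3. 112.   7.  35. -90.]
```

View pics/a.png

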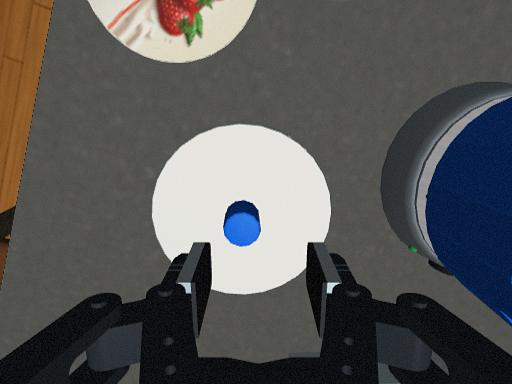

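View pics/c.png

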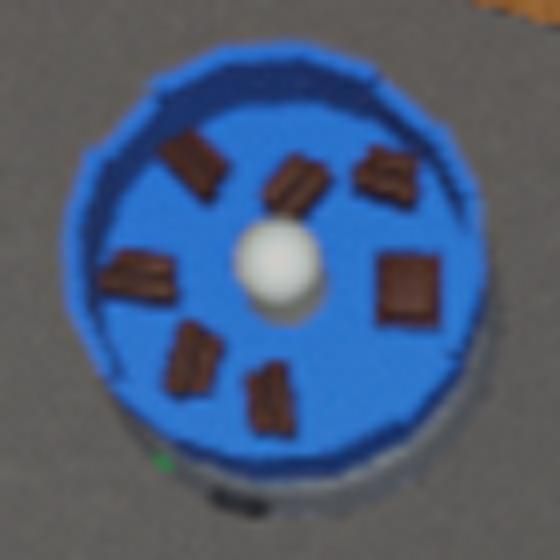

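```bash
python3 - <<'E'
from fit import *
o=lambda u,v:pix('t.png',205+u/8,140+v/8,.1165)
TL,BR,TR=o(125,122),o(435,382),o(408,100)
d=BR-TL;print(np.hypot(*d[:2]),np.degrees(np.arctan2(d[1],d[0]))%90,(TL+BR)/2)
c=pix('t.png',205+278/8,140+260/8,.1025);print(c)
for p in(TL,BR,TR):
    d=p-c;print(np.hypot(*d[:2]).round(4),np.degrees(np.arctan2(d[1],d[0]))%90)
# w view knob & fit of lid disc centre
for q in [(241.5,229,.039),(241.5,209,.013)]: print(pix('a.png',*q))
E
```

```text
0.11083572423048006 51.03015280697383 [ 0.57373981 -0.22171858  0.1165    ]
[ 0.57380548 -0.22050891  0.1025    ]
0.0544 50.283196735112384
0.0564 51.751106153413104
0.055 50.36058301363805
[ 0.54083571 -0.06600591  0.039     ]
[ 0.54440839 -0.06560851  0.013     ]
```

```bash
python3 -m jog '0.5 -0.1 0.4 -3 0;0.5 -0.1 0.7 -5.5 0;0.5 -0.1 0.7 -6.4 0;0.5 -0.1 0.7 -6.4 0;0 -0.1 0.7 -6.4 0;0 -0.1 0.7 -6.4 0;0 -0.1 0.7 -6.4 0;0 -0.1 0.7 -6.4 0;0 -0.1 0.7 -6.4 0;0 -0.1 0.7 -6.4 0' 80; python3 - <<'E'
from fit import *
st(); snap('wrist','a.png')
E
```

```text
t: 46.25
eef_pos: [0.5441, -0.0659, 0.0451]
tool_rot: [[0.996, 0.082, 0.016], [0.083, -0.996, -0.04], [0.013, 0.041, -0.999]]
contact_force: [-2.1, -0.7, 8.1]
opening: 0.23
46.25 [ 0.5441 -0.0659  0.0451] yaw_y -85.3 F [-2.1 -0.7  8.1] T [0.22 0.32 0.04] op 0.23 q [  2.  38.  -2. 115.   8.  26. -92.]
```

View pics/a.png

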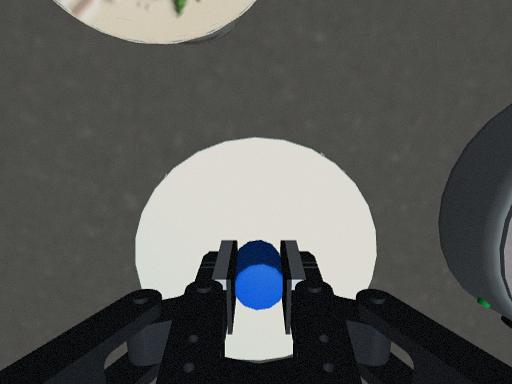

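```bash
python3 - <<'E'
from fit import *
p=pix('a.png',259,287,.039);s=arm.get_state();print(p,(p-s['eef_pos'])*1000)
E
python3 -m jog '0 0 0 0.5 0;0 0 0 2 0;0 0 0 6 0;0 0 0 10 0;0 0 0 14 0;0 0 0 14 0' 60; python3 - <<'E'
from fit import *
st(); snap('wrist','a.png'); snap('side','b.png');
cv2.imwrite('pics/c.png',cv2.resize(cv2.imread('pics/b.png')[60:220,180:380],None,fx=3.5,fy=3.5,interpolation=cv2.INTER_CUBIC))
E
```

```text
[ 0.54079809 -0.06669991  0.039     ] [-3.29446959 -0.86302479 -6.12691745]
t: 46.9
eef_pos: [0.5469, -0.0663, 0.1914]
tool_rot: [[0.996, 0.081, 0.026], [0.083, -0.996, -0.04], [0.023, 0.042, -0.999]]
contact_force: [2.0, -0.6, -0.7]
opening: 0.222
46.9 [ 0.5469 -0.0663  0.1914] yaw_y -85.3 F [ 2.  -0.6 -0.7] T [0.02 0.03 0.01] op 0.222 q [  3.  26.  -4. 108.   5.  45. -89.]
```

View pics/a.png

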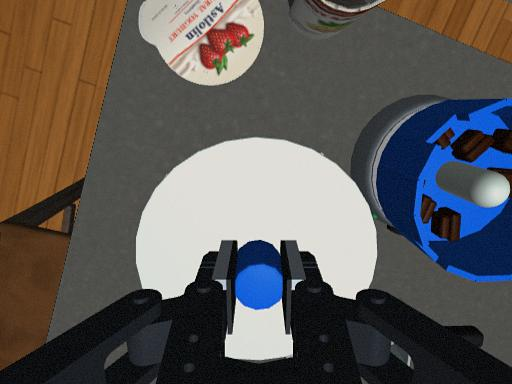

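View pics/c.png

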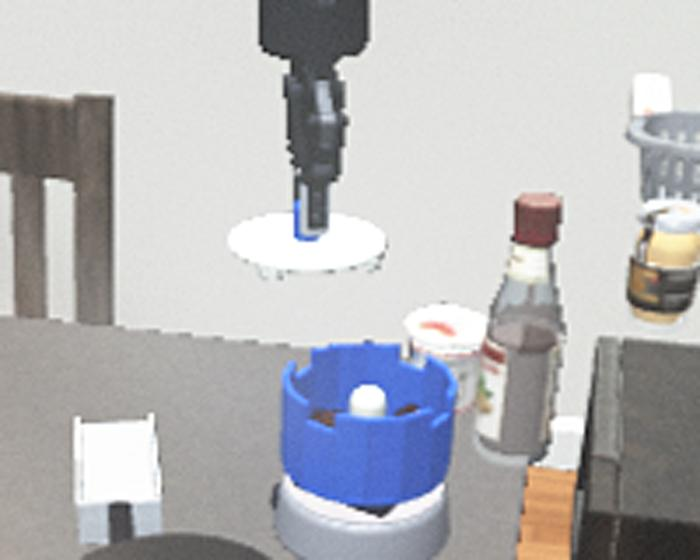

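```bash
python3 -m jog '0 0.5 -3 0 0;0 1 -6 0 -1;0 2 -9 0 -2;0 3 -12 0 -4;0 3 -15 0 -5.5;0 3 -15.4 -1 -5.5;0 3 -15.4 -1.8 -5.5;0 3 -15.4 -1.8 -5.5' 60; python3 - <<'E'
from fit import *
st(); snap('wrist','a.png'); snap('side','b.png');snap('top','t.png')
cv2.imwrite('pics/c.png',np.hstack([cv2.resize(cv2.imread('pics/'+n)[y:y+120,x:x+110],None,fx=3.6,fy=3.6,interpolation=cv2.INTER_CUBIC) for n,x,y in (('b.png',230,100),('t.png',180,120))]))
E
```

```text
t: 47.8
eef_pos: [0.5735, -0.2184, 0.1668]
tool_rot: [[1.0, -0.012, 0.012], [-0.012, -0.999, -0.039], [0.013, 0.039, -0.999]]
contact_force: [-0.5, 0.5, -0.9]
opening: 0.222
47.8 [ 0.5735 -0.2184  0.1668] yaw_y -90.7 F [-0.5  0.5 -0.9] T [ 0.05  0.06 -0.  ] op 0.222 q [ 17.  32.  -2. 100.   4.  47. -78.]
```

View pics/a.png

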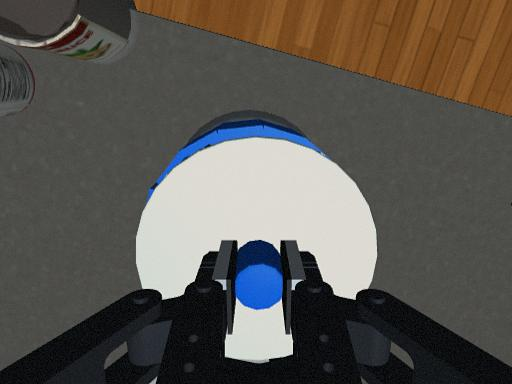

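View pics/c.png

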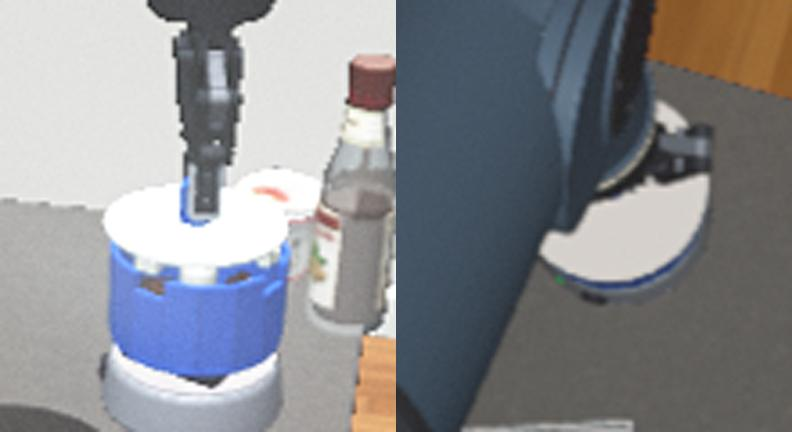

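```bash
python3 - <<'E'
from fit import *
im=cv2.imread('pics/a.png')
def draw(f,im,c,z,r,col):
    a=np.linspace(0,2*np.pi,200);q=np.array([proj(f,[c[0]+r*np.cos(t),c[1]+r*np.sin(t),z]) for t in a]);cv2.polylines(im,[np.round(q*4).astype(np.int32)],True,col,1,cv2.LINE_AA,2)
draw('a.png',im,(.5735,-.2208),.1165,.0565,(0,255,0));draw('a.png',im,(.5701,-.219),.1217+.013,.058,(0,0,255));draw('a.png',im,(.5735,-.2208),.036,.062,(255,255,0))
t=cv2.imread('pics/t.png');draw('t.png',t,(.5735,-.2208),.1165,.0565,(0,255,0));draw('t.png',t,(.5701,-.219),.1217+.013,.058,(0,0,255))
cv2.imwrite('pics/c.png',np.hstack([im[60:384,100:420],cv2.resize(t[140:230,200:289],(320,324),interpolation=cv2.INTER_CUBIC)]))
E
```

```text
(no output)
```

View pics/c.png

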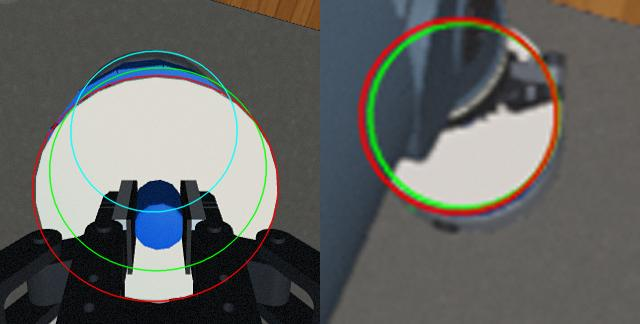

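```bash
python3 -m jog '0 0.3 0 0 0;0 0.5 0 -0.3 0;0 0.5 0 -0.5 0;0 0.5 0 -0.7 0;0 0.5 0 -0.7 0' 60; python3 - <<'E'
from fit import *
st()
E
```

```text
t: 48.45
eef_pos: [0.5795, -0.2186, 0.1615]
tool_rot: [[1.0, -0.012, 0.015], [-0.011, -0.999, -0.041], [0.015, 0.04, -0.999]]
contact_force: [-0.1, -0.0, -1.0]
opening: 0.222
48.45 [ 0.5795 -0.2186  0.1615] yaw_y -90.7 F [-0.1 -0.  -1. ] T [0.01 0.04 0.01] op 0.222 q [ 16.  33.  -2.  99.   4.  47. -79.]
```

```bash
python3 -m jog '0 0 0 -0.2 0;0 0 0 -0.4 0;0 0 0 -0.4 0' 60; python3 - <<'E'
from fit import *
st()
E
```

```text
t: 48.75
eef_pos: [0.5798, -0.2194, 0.1582]
tool_rot: [[1.0, -0.012, 0.016], [-0.012, -0.999, -0.042], [0.017, 0.042, -0.999]]
contact_force: [-1.1, -0.8, 7.5]
opening: 0.224
48.75 [ 0.5798 -0.2194  0.1582] yaw_y -90.7 F [-1.1 -0.8  7.5] T [-0.54  0.5   0.01] op 0.224 q [ 16.  33.  -2. 100.   4.  46. -79.]
```

```bash
python3 -m jog '0 0 0 0 -1.5;0 0 0 -0.1 -3;0 0 0 -0.1 -3' 60; python3 -m jog '0 0 0 -0.1 1.5;0 0 0 -0.1 4;0 0 0 -0.1 6;0 0 0 -0.1 6';  python3 - <<'E'
from fit import *
st()
snap('wrist','a.png'); snap('side','b.png')
cv2.imwrite('pics/c.png',cv2.resize(cv2.imread('pics/b.png')[100:220,230:340],None,fx=5,fy=5,interpolation=cv2.INTER_CUBIC))
E
```

```text
t: 49.05
eef_pos: [0.5794, -0.219, 0.1569]
tool_rot: [[0.998, -0.065, 0.013], [-0.065, -0.997, -0.042], [0.016, 0.041, -0.999]]
contact_force: [-1.6, 0.9, -0.4]
opening: 0.224
t: 49.45
eef_pos: [0.5791, -0.2189, 0.1555]
tool_rot: [[0.999, 0.041, 0.017], [0.041, -0.998, -0.04], [0.015, 0.041, -0.999]]
contact_force: [-0.4, 1.5, -2.1]
opening: 0.226
49.45 [ 0.5791 -0.2189  0.1555] yaw_y -87.7 F [-0.4  1.5 -2.1] T [0.23 0.1  0.  ] op 0.226 q [ 17.  33.  -3. 100.   5.  46. -76.]
```

View pics/c.png

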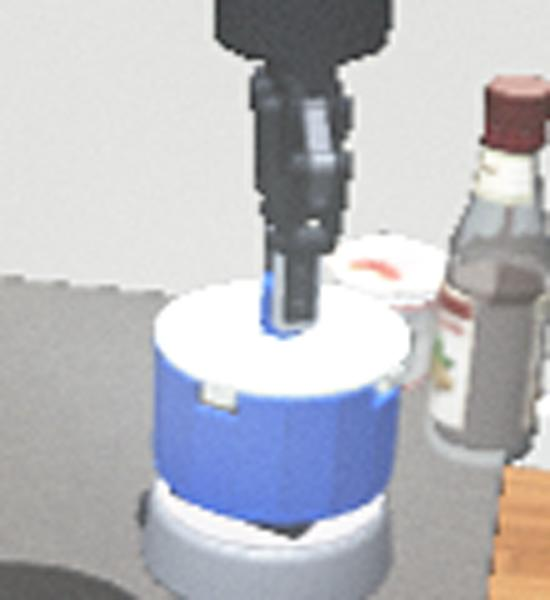

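View pics/a.png

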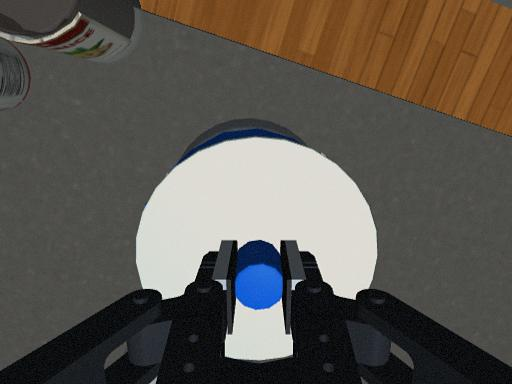

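```bash
python3 -m jog '0 0 0 -0.1 -1;0 0 0 -0.2 -1;0 0 0 -0.3 -1;0 0 0 -0.3 -1' 40; python3 -m jog '0 0 0 0 0;0.3 0 0 0 0;0.4 0 0 0 0;0.45 0 0 0.2 0;0.5 0 0 3 0;0.5 -2 3 7 0;0.5 -4 6 12 0;0.5 -6 10 16 0;0.5 -8 14 16 0;0.5 -8 18 16 0;0.5 -8 20 16 0;0.5 -8 20 16 0' ; python3 - <<'E'
from fit import *
st()
snap('wrist','a.png'); snap('side','b.png'); snap('top','t.png')
cv2.imwrite('pics/c.png',np.hstack([cv2.resize(cv2.imread('pics/'+n)[y:y+110,x:x+100],None,fx=4,fy=4,interpolation=cv2.INTER_CUBIC) for n,x,y in (('b.png',235,120),('t.png',190,120))]))
E
```

```text
t: 49.95
eef_pos: [0.5796, -0.2193, 0.1537]
tool_rot: [[1.0, 0.021, 0.018], [0.022, -0.999, -0.041], [0.017, 0.042, -0.999]]
contact_force: [-1.6, 0.6, 8.8]
opening: 0.223
t: 51.15
eef_pos: [0.4996, -0.0151, 0.3143]
tool_rot: [[0.999, 0.027, 0.019], [0.028, -0.999, -0.04], [0.018, 0.04, -0.999]]
contact_force: [-0.5, -0.7, 0.5]
opening: 0.499
51.15 [ 0.4996 -0.0151  0.3143] yaw_y -88.4 F [-0.5 -0.7  0.5] T [-0.02  0.03  0.05] op 0.499 q [ -1.  14.  -6. 104.   4.  61. -97.]
```

View pics/c.png

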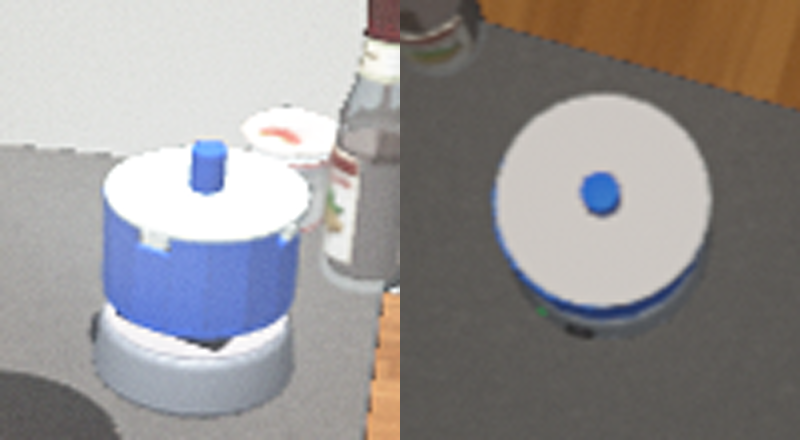

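View pics/t.png

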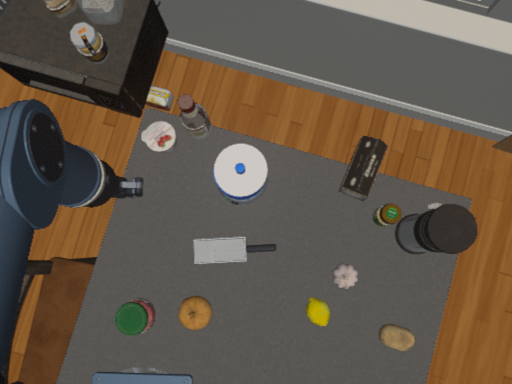

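```bash
python3 - <<'E'
from fit import *
print(arm.sign_off())
E
```

```text
the job is handed in; nothing more can be done
None
```

The chopper is loaded and closed, and I handed the job in at about 51 s of the 210 s allowed. No verdict comes back, so what follows is from my own checks.

- **Bowl:** The foot jammed partway on the first push. After I pressed lightly, turned it and let go, it dropped home. The wrist and side pictures matched the seated height, and twisting it found only the few degrees of play in the slots.
- **Scoop:** Its four chunks went into the bowl. The tool cannot tilt, so I gripped the handle's tail loosely and let the scoop swing mouth-down over the bowl, to about 60–67°. It now lies flat and empty on the worktop, close to its starting place.
- **Strays:** All three loose chunks went into the bowl. Before the lid went on I counted seven chunks inside, and none were left on the worktop.
- **Lid:** The tabs are in the notches. The height at release was 0.1537 m against 0.1536 m expected, and the side picture shows the tabs sitting in the notches.
- **Other objects:** The yoghurt pot, garlic and spice jar look unmoved in the last top picture. The gripper was clear of everything.

Two readings did not fully agree. The top and wrist cameras put the bowl's centre about 3 mm apart, so I used the wrist value. The tool also drifted to about 2.5° off vertical during the run. Neither stopped the bowl or lid from seating.

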